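# Rehang the guard door of a bench polisher on its lift-off hinges

## Robot

A 6-joint arm with a two-finger parallel gripper is mounted at the origin on the work surface. World frame = base frame: x ahead of the robot, y to its left, z up, the work surface at z = 0. Lengths are in m, angles in degrees, forces in N, time in s.
With the tool pointing down it reaches from about 0.35 to 0.875 m from the base axis. Payload 15.5 kg.
Tool frame: the origin (TCP) lies at the very end of the fingers, on their centre line; the grasp point (between the pads) lies 19 mm behind it; z points along the fingers, y is the direction in which the jaws open and shut (so a half turn about z gives the same grasp; the last joint's range is limited). The gripper opens to 85 mm and grips with 20 to 120 N. Pads are 22 mm wide; open, the fingers measure 114 mm over their backs; the gripper's body (76 mm by 85 mm) begins 54 mm behind the grasp point. The pads swing forward as they close: fully open they stand 13 mm farther back than shut.
Start: joints at [-71.648, 28.281, 77.091, -0, 74.628, -5.472], TCP at [0.252, -0.572, 0.231] pointing down, gripper open.
Joint ranges: [-166.48, 166.48], [-47.26, 123.95], [12.59, 153.08], [-70.14, 250.14], [6.76, 159.57], [-176.63, 176.63]. Speed limits (degrees/s): [108.29, 108.29, 147.25, 172.46, 172.46, 172.46].

## Interface

Orientations are given as [roll, pitch, yaw] about the fixed x, y, z axes, in that order (R = Rz(yaw) Ry(pitch) Rx(roll)).
In Python, from workcell import observe, camera, camera_info, close_job gives the robot as it stands.
- The arm moves only by the tool jog_arm, never from a script. Its argument "series" is text: rows parted by semicolons, each of 5 numbers parted by spaces: the gripper command: -1 is fully open, 1 is shut, values between are in proportion, then the shift along the tool's x, y, z normalised to -1 to 1, where 1 is 0.2 m, then the turn about the tool's z normalised to -1 to 1, where 1 is 2 rad. In form: gripper tx ty tz yaw; .... A call has exactly 8 rows; each row shifts and turns the commanded pose from where the row before left it, along the tool's axes as they then stand; what a row does not reach is not made up. A row lasts 1/10 s, in which the tool goes at most 50 mm and 8.59 degrees, less where a joint would pass 70% of its speed; a pose out of reach is approached as far as the arm can. A call with a number of a shift or a turn outside -1 to 1 is refused whole. A call with a gripper value outside its range is refused whole. The fingers move at their own pace and stop on an object; the grip force is fixed at half the most. Time passes only in rows, so rows that do not move let the fingers close, or fill a call up. It gives the time, the measured TCP pose, the force and the opening at its end, in the units of the state.
- observe(): the state, without advancing time (a new reading comes with each control period).
- camera(name): name is "scene" or "top" or "wrist"; returns the picture (420x560x3 uint8, blue, green, red); there is no depth.
- camera_info(name): a dict with "fx", "fy", "cx", "cy" (pixels), "dist_coeffs" ([k1, k2, p1, p2, k3] as OpenCV has them; the pictures are not rectified), "origin" and "orientation" of the camera in the world. Camera axes: x right, y down, z forward; pixel columns grow to the right and rows downward; lengths in m; the calibration is good to about 2 mm. A picture is of the moment at which its call begins: read the wrist's pose just before it. camera_info takes no time and is no camera call; for the wrist camera it gives the pose at the moment of the call.
- close_job(): hands the job in, once; it reports no verdict.
The state is a dict: "time": time; "joints": joint angles; "dq": joint speeds; "joint_torque": joint torques, N m; "ee_pos": TCP position; "tcp_rot": TCP orientation; "contact_force": force on the tool from outside, world axes, zero at the start; "torque": the same for the moment, N m; "grip_width": finger opening in m.
Only numpy, scipy, OpenCV 4.12 (cv2) and the standard library are available. Lean on these libraries where they do the work, as an engineer would, in place of code of your own. Each camera call takes 0.05 s, during which the arm holds its last target.

## Task

The polisher's blue-framed guard door has been washed and stands in the wooden drying rack. Hang it back on the polisher: with the door held open, lower both of its hinge knuckles onto the two upright hinge pins together until the door sits fully down, then let go and swing it fully shut against the seal. Do it gently, without dropping or banging the door, and leave the dish, the bar of polishing compound and the spare buff where they are.

Things in the scene. Friction and masses are not known exactly. Their poses are not given: they have to be found in the camera images.
- door: Loose guard door, 0.3 to 0.5 kg: blue frame 170 (its y) x 150 (z, height) x 12 mm (x), bars 25 mm wide, clear pane. Origin: middle of the frame's underside; z up, -x outer face (away from the polisher when shut), +y to the hinge edge. Mass centre near y 0, z 75 mm (within 10). Starts upright in the rack's middle slot. Black pull 12 mm out of the outer face at y -73, z 48 to 102 mm.
- knuckle_low (a point): On the door: centre of the lower knuckle's underside, on the hinge axis (door frame x 0, y 96, z 10 mm). The steel knuckles are upright tubes open at both ends, outside diameter 18 mm, bore 10.4 mm, 20 mm long.
- knuckle_up (a point): On the door: centre of the upper knuckle's underside, on the hinge axis (door frame x 0, y 96, z 118 mm); a tube like the lower one.
- door_edge (a point): On the door: middle of the free edge, in mid-thickness (door frame x 0, y -85, z 75 mm).
- door_top (a point): On the door: middle of the top edge (door frame x 0, y 0, z 150 mm). The top bar, 12 mm thick and 25 mm high, is free to be gripped here across its thickness (along the door's x).
- polisher: Fixed bench polishing cabinet: grey hood 200 (its x) x 240 (y) x 210 mm high, green motor reaching about 120 mm further at -y. Origin: centre of the underside. The front with the opening faces its -x at x -100 mm; hinge at the front's +y corner. The hung door's yaw is the polisher's yaw minus its opening angle: 0 shut, 90 degrees straight out from the front. It can be hung at 60 to 120 degrees.
- pin_low (a point): On the polisher: foot of the lower hinge pin, centre of the shoulder on which the lower knuckle comes to rest (polisher frame x -114, y 115, z 55 mm). The pin stands upright, diameter 8 mm, 24 mm tall, its last 8 mm tapering to 2.4 mm; below the foot is a steel barrel of diameter 16 mm, 20 mm long.
- pin_up (a point): On the polisher: the same for the upper pin, 108 mm straight above the lower one (polisher frame z 163 mm). Pins are alike, so both knuckles engage at the same time. The lower knuckle cannot pass the upper pin and its barrel: bring the door in from the front with the knuckles 28 to 62 mm above their pins' feet, then lower it.
- jamb (a point): On the polisher: where door_edge lies when the door is hung and shut (polisher frame x -114, y -66, z 120 mm); the door's top edge is then 15 mm below the hood's top, its inner face on the rubber seal around the opening. Only friction holds the hung door: it stays where it is left.
- rack: Fixed wooden drying rack, a board 110 (its x) x 200 (its y) x 12 mm with four rows of two dowels (8 mm thick, tops 66 mm above the bench) making three slots along its y; the door stands on the board in the middle slot, 16 mm wide. Origin: centre of the underside.
- dish: Bystander: white ceramic dish, diameter 84, height 36 mm. Origin: centre of the underside.
- compound_bar: Bystander: reddish-brown bar of polishing compound in a paper wrap, 45 x 110 x 32 mm. Origin: centre of the underside.
- spare_buff: Bystander: spare grey cloth buff wheel lying flat, diameter 96, height 24 mm. Origin: centre of the underside.
Not all that is in view belongs to the job. Several things have the shape of the door; the one meant has the colours described above.

How it is judged:
By the outcome, as a careful person would: the job done as asked, in the order asked, and still so for the second after the job is handed in, with the robot touching nothing.
It also fails if it takes over 64 s, if anything falls off the work surface, if the arm or the gripper's body presses on something with over 40 N, if the wrist force passes 120 N, or if a joint passes its speed limit or range.

## Working session

There is one attempt and no reset: what is moved stays moved. The work goes in short steps, Python scripts to look and compute and a tool call to move; the robot and the scene stay as the last step left them, time stands still between calls to the robot, and variables do not carry over. Pictures are saved under pics/ and viewed, and the job is handed in when it is done.

Besides the shell and the picture viewer there is one more tool, called as name(argument=value, ...), one argument or row to a line, values as JSON. jog_arm: Moves the arm, as the interface text tells. Its arguments: {"type":"object","properties":{"series":{"type":"string"}},"required":["series"]}

```bash
ls; mkdir -p pics; python3 - <<'E'
from workcell import observe,camera,camera_info
import cv2
s=observe();print(s)
for n in("scene","top","wrist"):
    print(n,camera_info(n)); cv2.imwrite(f"pics/{n}0.png",camera(n))
E
```

```text
pics
{'time': 0.0, 'joints': array([-7.16473056e+01,  2.83155280e+01,  7.71278974e+01, -7.45342800e-04,
        7.46264817e+01, -5.47169416e+00]), 'dq': array([ 0.03317223,  0.0179871 , -0.05210675, -0.05018356,  0.00990122,
        0.02549747]), 'joint_torque': array([-2.64144983e-03, -8.82171464e+01, -3.83863413e+01, -4.02254109e-04,
        1.00270472e-02, -6.91447326e-05]), 'ee_pos': array([ 0.25234624, -0.57140329,  0.23068872]), 'tcp_rot': array([-1.79930343e+02, -5.95076547e-03,  2.38245830e+01]), 'contact_force': array([ 0.47255467,  0.5247096 , -0.20747084]), 'torque': array([-0.03507079, -0.00585647,  0.10692234]), 'grip_width': 0.08563573665099049}
scene {'fx': 422.43836790106644, 'fy': 422.43836790106644, 'cx': 271.45342639238174, 'cy': 207.82444953096396, 'dist_coeffs': array([-0.04008509,  0.        ,  0.        ,  0.        ,  0.        ]), 'origin': array([1.58304857, 0.33089161, 0.90783674]), 'orientation': array([-126.13194591,    1.23873184,  102.37271611])}
top {'fx': 524.2920097809538, 'fy': 524.2920097809538, 'cx': 281.7060283527367, 'cy': 213.25573107100482, 'dist_coeffs': array([-0.20752634,  0.        ,  0.        ,  0.        ,  0.        ]), 'origin': array([0.37771222, 0.05172005, 1.6725908 ]), 'orientation': array([-1.75383504e+02,  1.53133141e-01, -8.94043662e+01])}
wrist {'fx': 347.2349552831567, 'fy': 347.2349552831567, 'cx': 285.5970396243135, 'cy': 213.69553982452567, 'dist_coeffs': array([-0.08278949,  0.        ,  0.        ,  0.        ,  0.        ]), 'origin': array([ 0.31445572, -0.54472812,  0.37259639]), 'orientation': array([ 1.64552456e+02,  1.60176025e-01, -6.62141968e+01])}
```

View pics/scene0.png

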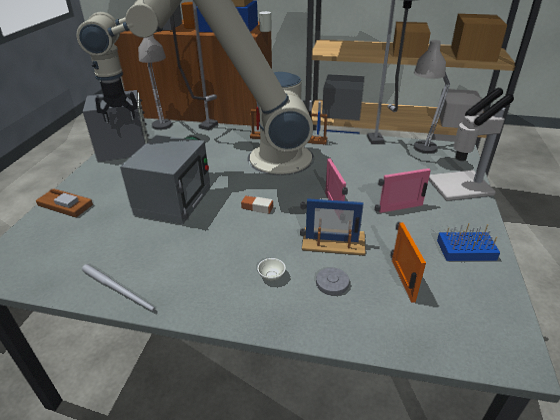

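View pics/top0.png

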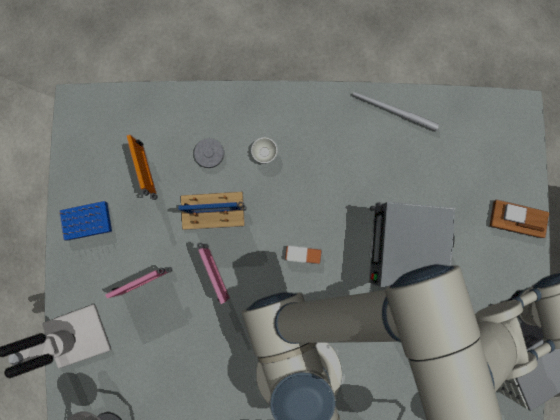

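View pics/wrist0.png

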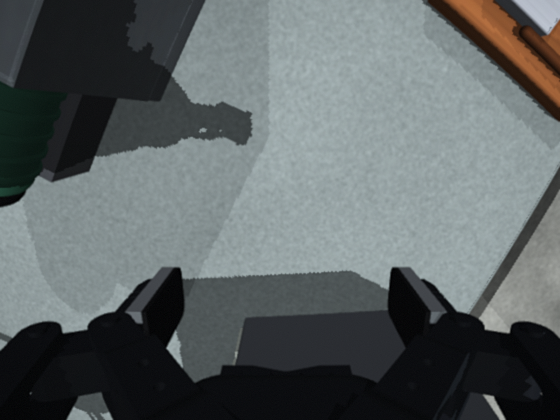

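Several things look like doors: blue at scene px (334,222), pink at (336,180) and (405,190), orange at (408,260). The blue one standing in the wooden rack fits the description. I'll check it, and the cabinet, in close crops.

```bash
python3 - <<'E'
import cv2,numpy as np
t=cv2.imread("pics/top0.png");s=cv2.imread("pics/scene0.png")
a=cv2.resize(t[180:240,165:265],(800,480),interpolation=cv2.INTER_CUBIC)
cv2.imwrite("pics/c1.png",a)
b=cv2.resize(t[190:310,355:475],(600,600),interpolation=cv2.INTER_CUBIC)
cv2.imwrite("pics/c2.png",b)
c=cv2.resize(s[125:265,110:390],(800,400),interpolation=cv2.INTER_CUBIC)
cv2.imwrite("pics/c3.png",c)
E
```

```text
(no output)
```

View pics/c1.png

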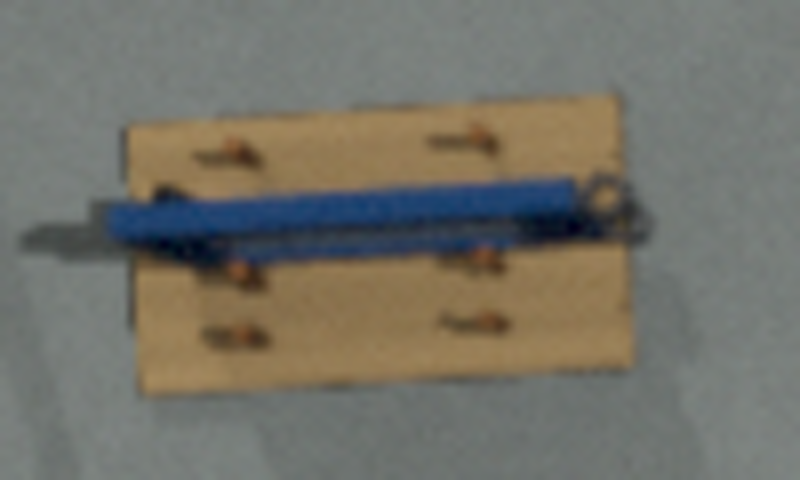

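View pics/c2.png

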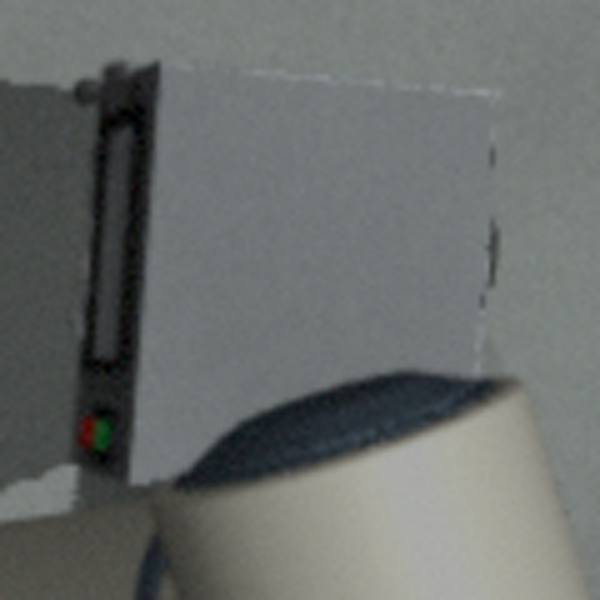

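View pics/c3.png

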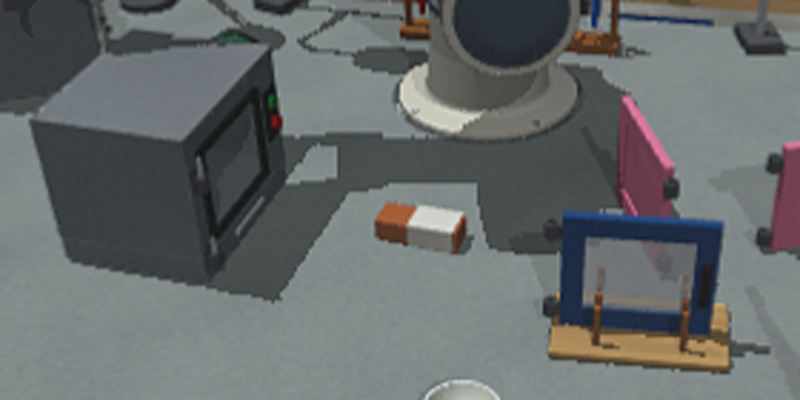

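```bash
cat > h.py <<'E'
import numpy as np,cv2
from scipy.spatial.transform import Rotation as R
from workcell import observe,camera,camera_info
def K(i): return np.array([[i["fx"],0,i["cx"]],[0,i["fy"],i["cy"]],[0,0,1]])
def ray(i,px,z):
    p=cv2.undistortPoints(np.array(px,float).reshape(-1,1,2),K(i),i["dist_coeffs"]).reshape(-1,2)
    d=np.c_[p,np.ones(len(p))]@R.from_euler('xyz',i["orientation"],degrees=True).as_matrix().T
    o=i["origin"]; return o+d*((z-o[2])/d[:,2])[:,None]
def proj(i,P):
    M=R.from_euler('xyz',i["orientation"],degrees=True).as_matrix()
    c=(np.asarray(P,float).reshape(-1,3)-i["origin"])@M
    return cv2.projectPoints(c,np.zeros(3),np.zeros(3),K(i),i["dist_coeffs"])[0].reshape(-1,2)
def rz(a): a=np.radians(a); return np.array([[np.cos(a),-np.sin(a),0],[np.sin(a),np.cos(a),0],[0,0,1]])
E
python3 - <<'E'
from h import *
i=camera_info("top")
c=lambda x,y,x0,y0,s:((x+.5)/s-.5+x0,(y+.5)/s-.5+y0)
print(ray(i,[c(110,221,165,180,8),c(575,195,165,180,8)],.162))
print(ray(i,[c(607,195,165,180,8)],.150))
print(ray(i,[c(158,63,355,190,5),c(495,95,355,190,5),c(130,485,355,190,5)],.21))
print(ray(i,[c(115,70,355,190,5)],.187), ray(i,[c(87,90,355,190,5)],.079))
E
```

```text
[[0.51433809 0.35899009 0.162     ]
 [0.52541508 0.18858464 0.162     ]]
[[0.52670003 0.17794547 0.15      ]]
[[ 0.53011634 -0.23810347  0.21      ]
 [ 0.5141636  -0.43551562  0.21      ]
 [ 0.29267287 -0.22202591  0.21      ]]
[[ 0.52818277 -0.21759236  0.187     ]] [[ 0.52658027 -0.21968052  0.079     ]]
```

```bash
cat >> h.py <<'E'
def plan(target,yaw_t,n,step=.05,first_up=0.0,pos=None,yaw=None,turn_per=8.5):
    """print rows taking TCP (tool straight down) to target; z first_up rise done first"""
    s=observe(); p=s["ee_pos"].copy() if pos is None else np.array(pos,float); y=s["tcp_rot"][2] if yaw is None else yaw
    t=np.array(target,float); seg=[]
    if first_up>0: seg.append(p+[0,0,first_up])
    seg.append(t); rows=[]
    for k in range(n):
        d=np.zeros(3)
        if seg:
            v=seg[0]-p; L=np.linalg.norm(v)
            if L<=step: d=v; seg.pop(0)
            else: d=v*step/L
        dy=np.clip((yaw_t-y+180)%360-180,-turn_per,turn_per)
        M=rz(y)@np.diag([1,-1,-1.])
        l=M.T@d/.2; rows.append((*np.round(l,3),round(-np.radians(dy)/2,4)))
        p=p+d; y+=dy
    for a in range(0,n,8): print("; ".join("G %g %g %g %g"%r for r in rows[a:a+8]))
    print("end",p,y)
E
python3 - <<'E'
from h import *
plan((.526,-.27,.40),93.7,16,step=.048,first_up=.16)
E
```

```text
G 0 0 -0.24 -0.0742; G 0 0 -0.24 -0.0742; G 0 0 -0.24 -0.0742; G 0 0 -0.08 -0.0742; G 0.236 0.042 -0.005 -0.0742; G 0.227 0.076 -0.005 -0.0742; G 0.214 0.109 -0.005 -0.0742; G 0.195 0.14 -0.005 -0.0742
G 0.172 0.167 -0.005 -0.0164; G 0.167 0.172 -0.005 -0; G 0.167 0.172 -0.005 -0; G 0.167 0.172 -0.005 -0; G 0.081 0.083 -0.003 -0; G 0 0 0 -0; G 0 0 0 -0; G 0 0 0 -0
end [ 0.526 -0.27   0.4  ] 93.69999999999999
```

jog_arm(
  series="-1 0 0 -0.24 -0.074; -1 0 0 -0.24 -0.074; -1 0 0 -0.24 -0.074; -1 0 0 -0.08 -0.074; -1 0.236 0.042 -0.005 -0.074; -1 0.227 0.076 -0.005 -0.074; -1 0.214 0.109 -0.005 -0.074; -1 0.195 0.14 -0.005 -0.074",
)

```text
time: 0.95
ee_pos: [0.3825, -0.4284, 0.3952]
tcp_rot: [-180.0, -0.0, 92.0]
contact_force: [0.5, -0.6, 0.4]
grip_width: 0.0852
```

jog_arm(
  series="-1 0.172 0.167 -0.005 -0.016; -1 0.167 0.172 -0.005 0; -1 0.167 0.172 -0.005 0; -1 0.167 0.172 -0.005 0; -1 0.08 0.083 -0.003 0; -1 0 0 0 0; -1 0 0 0 0; -1 0 0 0 0",
)

```text
time: 1.75
ee_pos: [0.526, -0.272, 0.3997]
tcp_rot: [-180.0, 0.0, 93.5]
contact_force: [-0.2, 0.8, 0.1]
grip_width: 0.0853
```

```bash
python3 - <<'E'
from h import *
import json
i=camera_info("wrist");print(observe()["ee_pos"],observe()["tcp_rot"])
cv2.imwrite("pics/w1.png",camera("wrist"));
json.dump({k:np.array(v).tolist() for k,v in i.items()},open("w1.json","w"))
cv2.imwrite("pics/top1.png",camera("top"))
p=proj(i,[(.526,-.224,.187),(.526,-.224,.079)]);print(p)
E
```

```text
[ 0.52603823 -0.27196543  0.39973828] [-1.79975499e+02  2.86061003e-04  9.34508398e+01]
[[288.42473875 138.49066292]
 [287.87272515 133.96853694]]
```

View pics/w1.png

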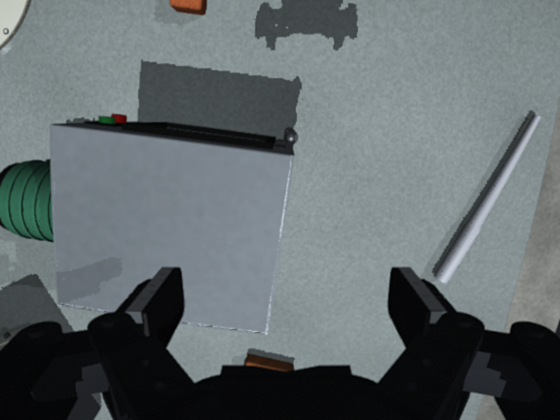

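The wrist view shows the hood top with corners near (292,154), (52,124) and (267,332), and the hinge near (291,135). I'll zoom in on the hinge.

```bash
python3 - <<'E'
import cv2,numpy as np
t=cv2.imread("pics/w1.png")
a=cv2.resize(t[110:170,260:320],(600,600),interpolation=cv2.INTER_CUBIC);a=np.clip(a*1.6,0,255)
cv2.imwrite("pics/c4.png",a)
t=cv2.imread("pics/top1.png")
a=cv2.resize(t[180:300,355:475],(600,600),interpolation=cv2.INTER_CUBIC);a=np.clip(a*1.4,0,255)
cv2.imwrite("pics/c5.png",a)
E
```

```text
[ WARN:0@0.134] global loadsave.cpp:1063 imwrite_ Unsupported depth image for selected encoder is fallbacked to CV_8U.
```

View pics/c4.png

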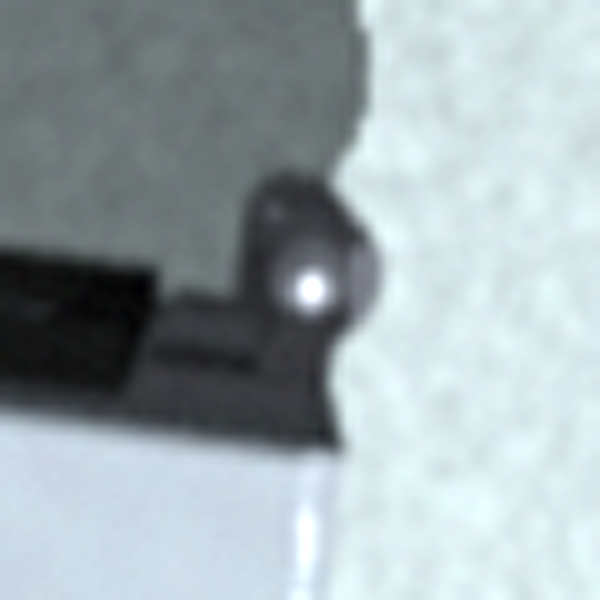

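View pics/c5.png

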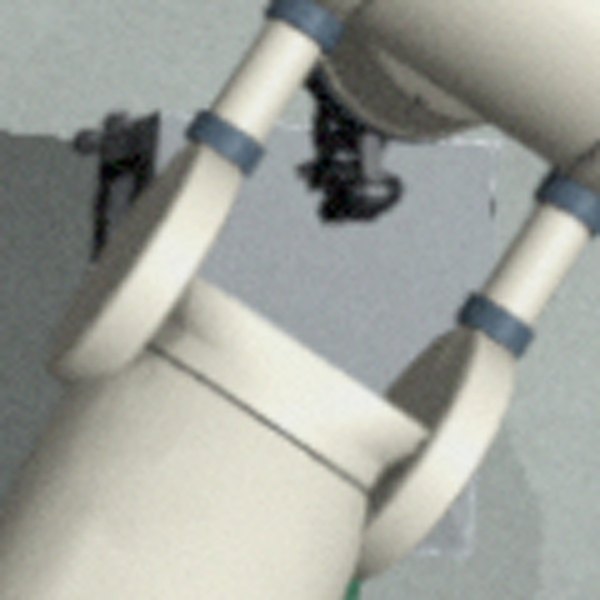

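```bash
python3 - <<'E'
from h import *
import json
i=json.load(open("w1.json"));i={k:np.array(v) if isinstance(v,list) else v for k,v in i.items()}
print("tip",ray(i,[(290.7,138.3)],.185))
c=ray(i,[(293.3,154.4),(51.5,124),(267,332.5),(57,304)],.21);print(c)
u=(c[0]-c[1]);print(np.linalg.norm(u),"yaw",np.degrees(np.arctan2(u[1],u[0]))-90)
v=c[2]-c[0];print(np.linalg.norm(v),"yaw",np.degrees(np.arctan2(v[1],v[0])))
ym=-94.2
m=rz(ym)
for q,o in ((c[0],(-.1,.12)),(c[1],(-.1,-.12)),(c[2],(.1,.12)),(c[3],(.1,-.12))):
    print("pin from corner",(q+m@np.array([-.114-o[0],.115-o[1],0]))[:2])
for d in [(-.114,.115,.187)]:
    pass
E
```

```text
tip [[ 0.52829925 -0.22377971  0.185     ]]
[[ 0.53129785 -0.23733015  0.21      ]
 [ 0.29581388 -0.21961898  0.21      ]
 [ 0.51506987 -0.43312773  0.21      ]
 [ 0.27761937 -0.41624998  0.21      ]]
0.23614908217385708 yaw -94.3012183510765
0.19646893279158825 yaw -94.73792634645308
pin from corner [ 0.52733662 -0.22300155]
pin from corner [ 0.53120811 -0.22286756]
pin from corner [ 0.52575627 -0.21933624]
pin from corner [ 0.52766124 -0.22003566]
```

```bash
python3 - <<'E'
from h import *
plan((.526,.13,.363),93.5,16,step=.049)
E
```

```text
G 0.244 0.015 0.022 -0.0007; G 0.244 0.015 0.022 -0; G 0.244 0.015 0.022 -0; G 0.244 0.015 0.022 -0; G 0.244 0.015 0.022 -0; G 0.244 0.015 0.022 -0; G 0.244 0.015 0.022 -0; G 0.244 0.015 0.022 -0
G 0.059 0.004 0.005 -0; G 0 0 0 -0; G 0 0 0 -0; G 0 0 0 -0; G 0 0 0 -0; G 0 0 0 -0; G 0 0 0 -0; G 0 0 0 -0
end [0.526 0.13  0.363] 93.50000000000001
```

jog_arm(
  series="-1 0.244 0.015 0.022 0; -1 0.244 0.015 0.022 0; -1 0.244 0.015 0.022 0; -1 0.244 0.015 0.022 0; -1 0.244 0.015 0.022 0; -1 0.244 0.015 0.022 0; -1 0.244 0.015 0.022 0; -1 0.244 0.015 0.022 0",
)

```text
time: 2.65
ee_pos: [0.5265, 0.1209, 0.3648]
tcp_rot: [180.0, 0.0, 93.4]
contact_force: [0.6, -0.3, -0.1]
grip_width: 0.0854
```

jog_arm(
  series="-1 0.06 0.004 0.005 0; -1 0 0 0 0; -1 0 0 0 0; -1 0 0 0 0; -1 0 0 0 0; -1 0 0 0 0; -1 0 0 0 0; -1 0 0 0 0",
)

```text
time: 3.45
ee_pos: [0.5268, 0.1316, 0.3637]
tcp_rot: [180.0, -0.0, 93.5]
contact_force: [0.1, -0.0, 0.6]
grip_width: 0.0853
```

```bash
python3 - <<'E'
from h import *
import json
i=camera_info("wrist");print(observe()["ee_pos"],observe()["tcp_rot"])
t=camera("wrist");cv2.imwrite("pics/w2.png",t)
json.dump({k:np.array(v).tolist() for k,v in i.items()},open("w2.json","w"))
cv2.imwrite("pics/c6.png",cv2.resize(t[0:160,200:360],(600,600),interpolation=cv2.INTER_CUBIC))
E
```

```text
[0.52684164 0.13161788 0.36372287] [ 1.79996269e+02 -1.65081667e-03  9.34764676e+01]
```

View pics/w2.png

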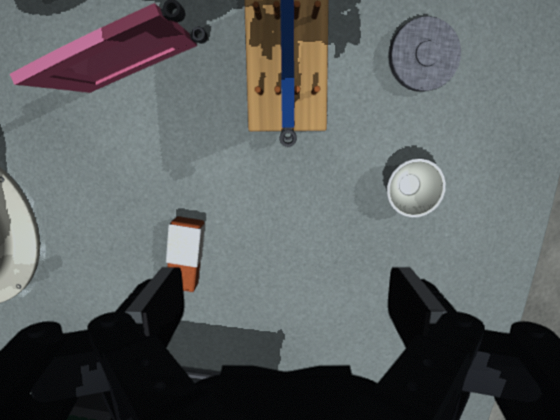

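View pics/c6.png

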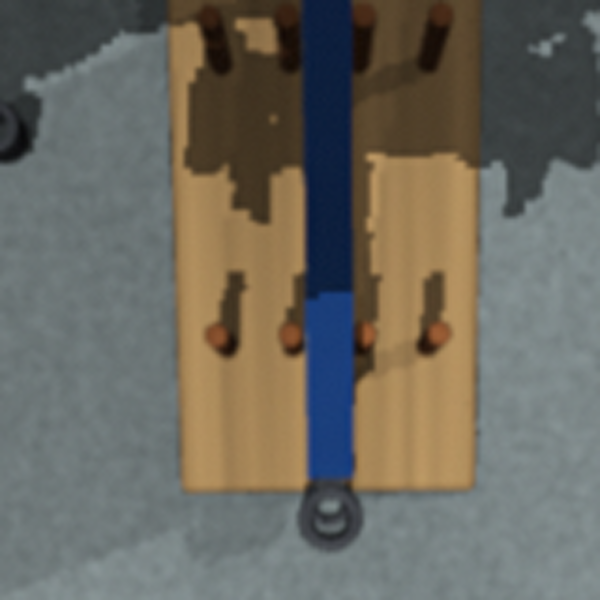

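The knuckle's top ring is at px (287.6,136.7). The blue top bar runs straight up the image from there.

```bash
python3 - <<'E'
from h import *
import json
i=json.load(open("w2.json"));i={k:np.array(v) if isinstance(v,list) else v for k,v in i.items()}
c=lambda x,y:((x+.5)/3.75-.5+200,(y+.5)/3.75-.5)
print(ray(i,[c(330,514)],.150))
b=ray(i,[c(328.3,2),c(331,478)],.162);print(b)
v=b[1]-b[0];print("yaw",np.degrees(np.arctan2(v[1],v[0]))-90+360)
E
```

```text
[[0.52601139 0.1812305  0.15      ]]
[[0.51802196 0.30414617 0.162     ]
 [0.52561359 0.19094418 0.162     ]]
yaw 183.83666761189087
```

```bash
python3 - <<'E'
from h import *
plan((.5196,.2765,.25),93.8,8,step=.04)
plan((.5196,.2765,.132),93.8,8,step=.02,pos=(.5196,.2765,.25),yaw=93.8)
E
```

```text
G 0.157 0.002 0.123 -0.0028; G 0.157 0.003 0.123 -0; G 0.157 0.003 0.123 -0; G 0.157 0.003 0.123 -0; G 0.095 0.002 0.075 -0; G 0 0 0 -0; G 0 0 0 -0; G 0 0 0 -0
end [0.5196 0.2765 0.25  ] 93.8
G 0 0 0.1 -0; G 0 0 0.1 -0; G 0 0 0.1 -0; G 0 0 0.1 -0; G 0 0 0.1 -0; G 0 0 0.09 -0; G 0 0 0 -0; G 0 0 0 -0
end [0.5196 0.2765 0.132 ] 93.8
```

jog_arm(
  series="-1 0.157 0.002 0.123 -0.003; -1 0.157 0.003 0.123 0; -1 0.157 0.003 0.123 0; -1 0.157 0.003 0.123 0; -1 0.095 0.002 0.075 0; -1 0 0 0 0; -1 0 0 0 0; -1 0 0 0 0",
)

```text
time: 4.3
ee_pos: [0.5204, 0.2757, 0.2511]
tcp_rot: [179.9, -0.0, 93.8]
contact_force: [-0.2, 0.0, -0.0]
grip_width: 0.0853
```

```bash
python3 - <<'E'
from h import *
i=camera_info("wrist");print(observe()["ee_pos"],observe()["tcp_rot"])
t=camera("wrist");cv2.imwrite("pics/w3.png",t)
plan((.5196,.2765,.132),93.8,8,step=.02)
E
```

```text
[0.5203974  0.27571708 0.25108805] [ 1.79937668e+02 -1.04886249e-02  9.38087538e+01]
G 0.001 -0.001 0.1 -0.0001; G 0.001 -0.001 0.1 -0; G 0.001 -0.001 0.1 -0; G 0.001 -0.001 0.1 -0; G 0.001 -0.001 0.1 -0; G 0.001 -0.001 0.096 -0; G 0 0 0 -0; G 0 0 0 -0
end [0.5196 0.2765 0.132 ] 93.8
```

View pics/w3.png

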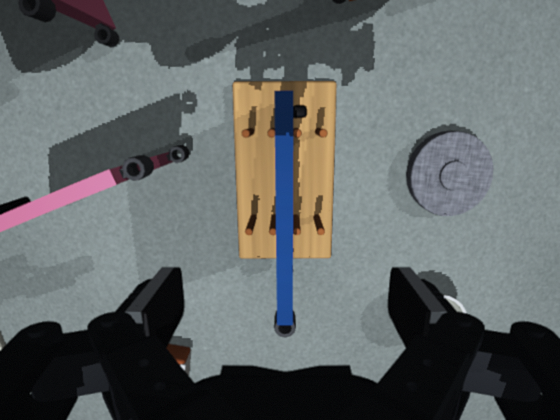

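The bar at column 285 lies midway between the fingers (about 182 and 390). Now I'll descend and grip.

jog_arm(
  series="-1 0.001 -0.001 0.1 0; -1 0.001 -0.001 0.1 0; -1 0.001 -0.001 0.1 0; -1 0.001 -0.001 0.1 0; -1 0.001 -0.001 0.1 0; -1 0.001 -0.001 0.096 0; -1 0 0 0 0; -1 0 0 0 0",
)

```text
time: 5.15
ee_pos: [0.5192, 0.277, 0.1319]
tcp_rot: [180.0, -0.0, 93.8]
contact_force: [0.9, -0.3, 1.3]
grip_width: 0.0856
```

jog_arm(
  series="0.3 0 0 0 0; 0.5 0 0 0 0; 0.6 0 0 0 0; 0.7 0 0 0 0; 0.8 0 0 0 0; 0.9 0 0 0 0; 1 0 0 0 0; 1 0 0 0 0",
)

```text
time: 5.95
ee_pos: [0.5189, 0.2775, 0.1314]
tcp_rot: [180.0, -0.0, 93.8]
contact_force: [-0.3, 0.5, 5.1]
grip_width: 0.0114
```

jog_arm(
  series="1 0 0 -0.01 0; 1 0 0 -0.03 0; 1 0 0 -0.05 0; 1 0 0 -0.08 0; 1 0 0 -0.08 0; 1 0 0 -0.08 0; 1 0 0 -0.06 0; 1 0 0 0 0",
)

```text
time: 6.75
ee_pos: [0.5194, 0.2777, 0.211]
tcp_rot: [179.8, -0.1, 93.8]
contact_force: [0.7, -0.4, -3.2]
grip_width: 0.011
```

jog_arm(
  series="1 0 0 0 0; 1 0 0 0 0; 1 0 0 0 0; 1 0 0 0 0; 1 0 0 0 0; 1 0 0 0 0; 1 0 0 0 0; 1 0 0 0 0",
)

```text
time: 7.55
ee_pos: [0.5187, 0.2774, 0.2091]
tcp_rot: [180.0, -0.0, 93.8]
contact_force: [0.3, -0.5, -3.6]
grip_width: 0.011
```

```bash
python3 - <<'E'
from h import *
s=observe();print(s)
cv2.imwrite("pics/w4.png",camera("wrist"));cv2.imwrite("pics/s4.png",camera("scene"))
E
```

```text
{'time': 7.55, 'joints': array([2.23272941e+01, 2.65797062e+01, 8.40740661e+01, 9.77395217e-04,
       6.93400128e+01, 1.84875935e+01]), 'dq': array([-0.06463461, -0.00716613, -0.03375235,  0.0186914 ,  0.19526549,
        0.03424411]), 'joint_torque': array([-2.47635558e-03, -8.51935744e+01, -3.72106147e+01, -1.35188355e-02,
        2.83425325e-03,  3.20302036e-05]), 'ee_pos': array([0.51866309, 0.27744414, 0.20911786]), 'tcp_rot': array([ 1.79994396e+02, -2.83809034e-03,  9.38393560e+01]), 'contact_force': array([ 0.29359562, -0.53939474, -3.62752046]), 'torque': array([ 0.04550142, -0.0039004 , -0.01341616]), 'grip_width': 0.010989457388526289}
```

View pics/w4.png

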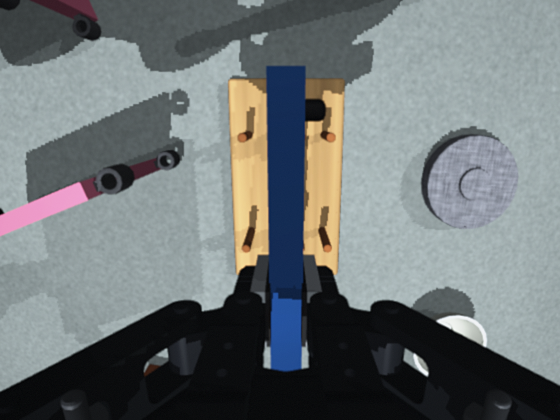

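View pics/s4.png

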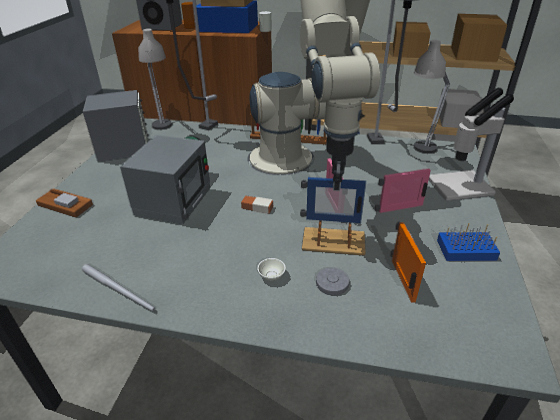

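```bash
python3 - <<'E'
from h import *
plan((.5215,-.09,.2095),93.84,16,step=.03)
E
```

```text
G -0.15 -0.009 -0 -0; G -0.15 -0.009 -0 -0; G -0.15 -0.009 -0 -0; G -0.15 -0.009 -0 -0; G -0.15 -0.009 -0 -0; G -0.15 -0.009 -0 -0; G -0.15 -0.009 -0 -0; G -0.15 -0.009 -0 -0
G -0.15 -0.009 -0 -0; G -0.15 -0.009 -0 -0; G -0.15 -0.009 -0 -0; G -0.15 -0.009 -0 -0; G -0.037 -0.002 -0 -0; G 0 0 0 -0; G 0 0 0 -0; G 0 0 0 -0
end [ 0.5215 -0.09    0.2095] 93.83999999999999
```

jog_arm(
  series="1 -0.04 -0.002 0 0; 1 -0.08 -0.005 0 0; 1 -0.12 -0.007 0 0; 1 -0.15 -0.009 0 0; 1 -0.15 -0.009 0 0; 1 -0.15 -0.009 0 0; 1 -0.15 -0.009 0 0; 1 -0.15 -0.009 0 0",
)

```text
time: 8.45
ee_pos: [0.5196, 0.0767, 0.2092]
tcp_rot: [180.0, 0.0, 93.8]
contact_force: [0.1, 0.1, -4.7]
grip_width: 0.0113
```

jog_arm(
  series="1 -0.15 -0.009 0 0; 1 -0.15 -0.009 0 0; 1 -0.15 -0.009 0 0; 1 -0.15 -0.009 0 0; 1 -0.12 -0.007 0 0; 1 -0.08 -0.005 0 0; 1 -0.04 -0.002 0 0; 1 -0.02 -0.001 0 0",
)

```text
time: 9.25
ee_pos: [0.5212, -0.0938, 0.2091]
tcp_rot: [-180.0, -0.0, 93.8]
contact_force: [0.1, 0.1, -3.9]
grip_width: 0.0111
```

jog_arm(
  series="1 -0.02 0 0 0; 1 -0.02 0 0 0; 1 0 0 0 0; 1 0 0 0 0; 1 0 0 0 0; 1 0 0 0 0; 1 0 0 0 0; 1 0 0 0 0",
)

```text
time: 10.05
ee_pos: [0.522, -0.1011, 0.2091]
tcp_rot: [180.0, -0.0, 93.8]
contact_force: [0.1, 0.3, -2.9]
grip_width: 0.0109
```

```bash
python3 - <<'E'
from h import *
s=observe();print(s["ee_pos"],s["tcp_rot"],s["contact_force"])
cv2.imwrite("pics/t5.png",camera("top"));cv2.imwrite("pics/s5.png",camera("scene"));cv2.imwrite("pics/w5.png",camera("wrist"))
t=cv2.imread("pics/t5.png");cv2.imwrite("pics/t5c.png",cv2.resize(t[160:280,300:460],(800,600),interpolation=cv2.INTER_CUBIC))
t=cv2.imread("pics/s5.png");cv2.imwrite("pics/s5c.png",cv2.resize(t[130:250,130:290],(800,600),interpolation=cv2.INTER_CUBIC))
E
```

```text
[ 0.52199906 -0.10113576  0.20908093] [ 1.79999670e+02 -7.99847992e-04  9.38448322e+01] [ 0.12940086  0.28872225 -2.85948465]
```

View pics/t5c.png

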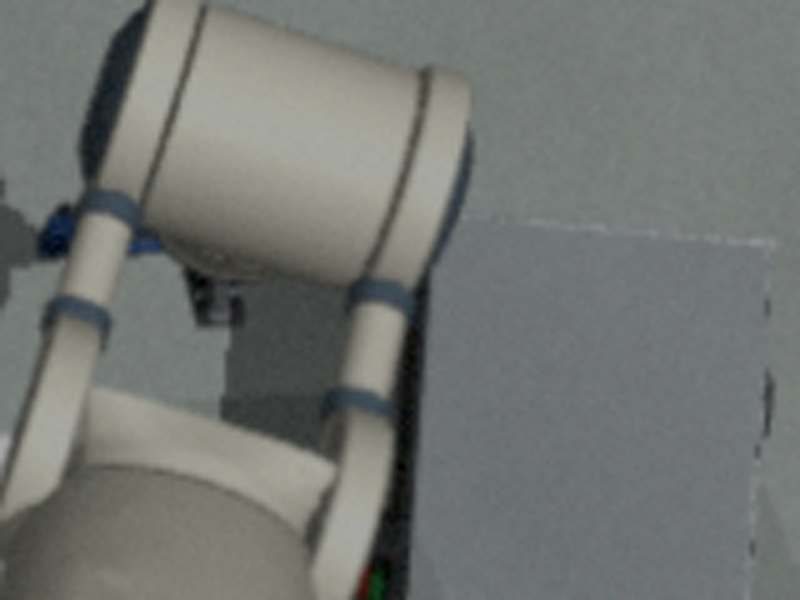

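View pics/s5c.png

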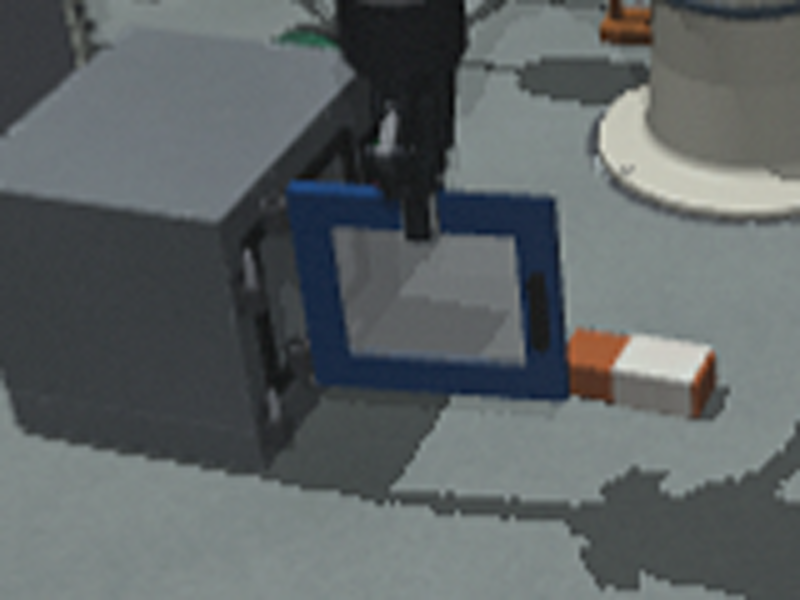

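View pics/w5.png

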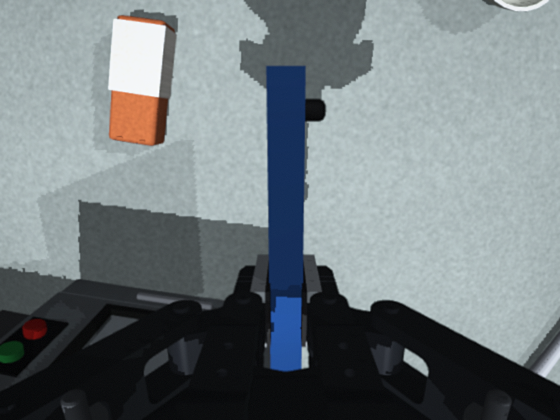

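```bash
python3 - <<'E'
from h import *
i=camera_info("scene");s=observe();p=s["ee_pos"];ty=s["tcp_rot"][2]
t=cv2.imread("pics/s5.png")[130:250,130:290];S=5
t=cv2.resize(t,None,fx=S,fy=S,interpolation=cv2.INTER_CUBIC)
t=np.clip(t*1.5,0,255).astype(np.uint8)
pin=np.array([.5283,-.2238]);kn=p[:2]+[.0066,-.0965];zb=p[2]-.1194
def ln(a,b,c):
    q=proj(i,[a,b])-[130,130];q=((q+.5)*S-.5)
    cv2.line(t,tuple(map(int,q[0])),tuple(map(int,q[1])),c,1);print(q.round(1).tolist())
for z in (.055,.163): ln((*pin,z),(*pin,z+.024),(0,0,255)); ln((*pin,z-.02),(*pin,z),(0,255,255))
for z in (.01,.118): ln((*kn,zb+z),(*kn,zb+z+.02),(0,255,0))
d=rz(ty+90);o=np.array([p[0],p[1],zb])+d@[0,.0007,0]
for a,b in(((-.006,.085,0),(-.006,.085,.15)),((-.006,-.085,0),(-.006,-.085,.15)),((-.006,-.085,.15),(-.006,.085,.15)),((-.006,-.085,0),(-.006,.085,0))): ln(o+d@a,o+d@b,(0,200,0))
m=rz(-94.4);c=np.array([*pin,0])-m@[-.114,.115,0]
for a,b in(((-.1,.12,.21),(-.1,.12,0)),((-.1,.12,.21),(.1,.12,.21)),((-.1,.12,.21),(-.1,-.12,.21))): ln(c+m@a,c+m@b,(255,0,255))
cv2.imwrite("pics/s5o.png",t)
E
```

```text
[[272.4, 415.5], [267.3, 387.0]]
[[276.6, 438.8], [272.4, 415.5]]
[[248.6, 282.6], [243.1, 251.3]]
[[253.2, 308.1], [248.6, 282.6]]
[[299.3, 366.4], [295.2, 341.7]]
[[276.3, 228.0], [271.8, 200.9]]
[[314.6, 384.8], [283.1, 190.2]]
[[564.7, 403.0], [549.6, 205.9]]
[[549.6, 205.9], [283.1, 190.2]]
[[564.7, 403.0], [314.6, 384.8]]
[[214.3, 221.9], [262.4, 479.8]]
[[214.3, 221.9], [-55.5, 182.1]]
[[214.3, 221.9], [369.5, 53.7]]
```

View pics/s5o.png

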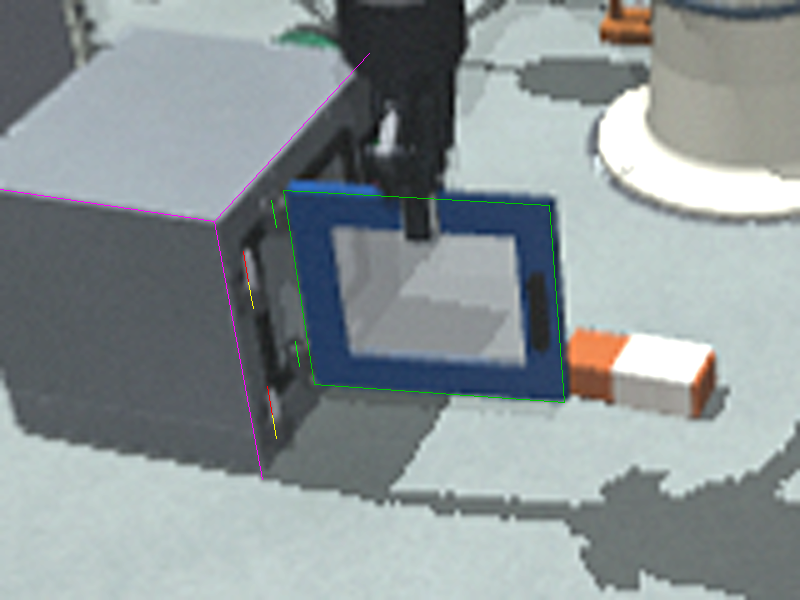

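```bash
python3 - <<'E'
from h import *
plan((.5217,-.1273,.2091),93.84,8,step=.006)
E
```

```text
G -0.03 -0.002 -0 0; G -0.03 -0.002 -0 -0; G -0.03 -0.002 -0 -0; G -0.03 -0.002 -0 -0; G -0.01 -0.001 -0 -0; G 0 0 0 -0; G 0 0 0 -0; G 0 0 0 -0
end [ 0.5217 -0.1273  0.2091] 93.84
```

jog_arm(
  series="1 -0.03 -0.002 0 0; 1 -0.03 -0.002 0 0; 1 -0.03 -0.002 0 0; 1 -0.03 -0.002 0 0; 1 -0.01 -0.001 0 0; 1 0 0 0 0; 1 0 0 0 0; 1 0 0 0 0",
)

```text
time: 11.0
ee_pos: [0.5219, -0.127, 0.2091]
tcp_rot: [-180.0, -0.0, 93.9]
contact_force: [-0.0, -0.1, -4.2]
grip_width: 0.0112
```

```bash
cat > ov.py <<'E'
import sys
from h import *
def ov(name,dz=0.1194):
    i=camera_info("scene");s=observe();p=s["ee_pos"];ty=s["tcp_rot"][2];print(s["time"],p,s["tcp_rot"],s["contact_force"],s["torque"])
    f=camera("scene");x0,y0,S=150,150,8
    t=f[y0:y0+75,x0:x0+100]
    t=cv2.resize(t,None,fx=S,fy=S,interpolation=cv2.INTER_CUBIC)
    t=np.clip(t*2.0,0,255).astype(np.uint8)
    pin=np.array([.5283,-.2238]);kn=p[:2]+[.0066,-.0965];zb=p[2]-dz
    def ln(a,b,c):
        q=proj(i,[a,b])-[x0,y0];q=((q+.5)*S-.5)+[9,0]
        cv2.line(t,tuple(map(int,q[0])),tuple(map(int,q[1])),c,1)
    for z in (.055,.163): ln((*pin,z),(*pin,z+.024),(0,0,255)); ln((*pin,z-.02),(*pin,z),(0,255,255))
    for z in (.01,.118): ln((*kn,zb+z),(*kn,zb+z+.02),(0,255,0))
    cv2.imwrite(name,t)
E
python3 -c "
from ov import *
ov('pics/s6.png')"
```

```text
11.0 [ 0.52189151 -0.12704539  0.20906969] [-1.79993734e+02 -6.31550687e-03  9.38541299e+01] [-0.02821567 -0.10319467 -4.17637338] [ 0.01524416 -0.01225233 -0.05036446]
```

View pics/s6.png

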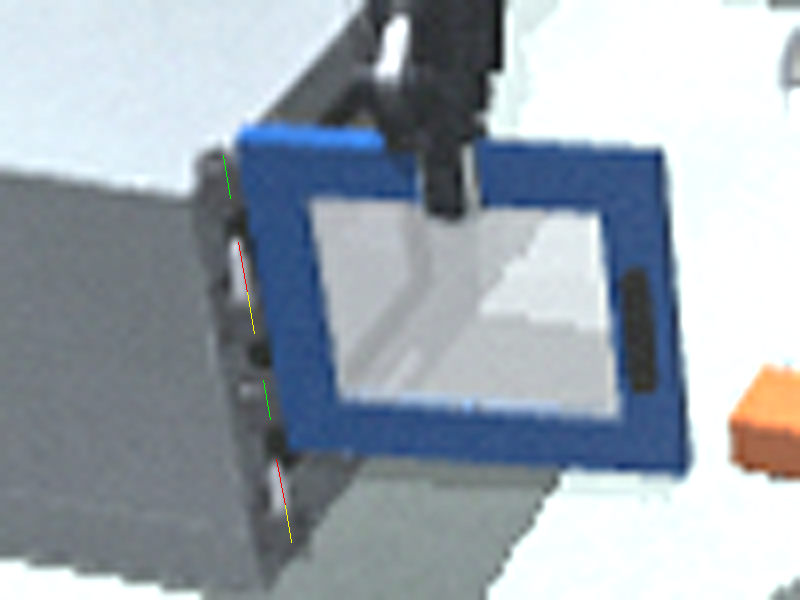

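```bash
python3 - <<'E'
from h import *
f=np.mean([camera("scene").astype(float) for _ in range(6)],0);np.save("s6.npy",f)
t=f[165:225,165:215]
t=cv2.resize(t,None,fx=10,fy=10,interpolation=cv2.INTER_CUBIC)
cv2.imwrite("pics/s7.png",np.clip(t*2,0,255).astype(np.uint8))
i=camera_info("scene")
print(proj(i,[(.5283,-.2238,z) for z in(.055,.079,.163,.187)]).round(2).tolist())
E
```

```text
[[184.08, 212.7], [183.06, 207.0], [179.33, 186.11], [178.22, 179.87]]
```

View pics/s7.png

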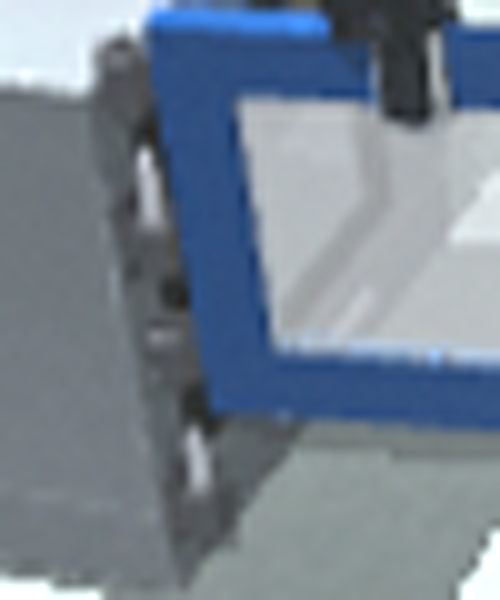

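```bash
python3 - <<'E'
from h import *
f=np.load("s6.npy");i=camera_info("scene");s=observe();p=s["ee_pos"]
d=rz(s["tcp_rot"][2]+90);o=np.array([p[0],p[1],p[2]-.1194])+d@[0,.0007,0]
def sub(r,a,b,fn,sign):
    g=fn(f[r,a:b]);dg=np.diff(g)*sign;k=int(np.argmax(dg));w=np.clip(dg[max(0,k-1):k+2],0,None);return a+.5+(np.arange(max(0,k-1),k-1+len(w)+(k==0))*w).sum()/w.sum()
blue=lambda q:q[:,0]-q[:,2]
# left outer & inner window edges, right
for r in (176,180,184,188,192,196,200):
    L=sub(r,174,188,blue,1)
    z=np.linspace(0,.15,301)
    E=proj(i,np.array([o+d@[-.006,.085,zz] for zz in z]));pL=np.interp(r,E[::-1,1],E[::-1,0])
    E=proj(i,np.array([o+d@[-.006,-.085,zz] for zz in z]));pR=np.interp(r,E[::-1,1],E[::-1,0])
    Rr=sub(r,228,242,blue,-1)
    A=proj(i,np.array([o+d@[0,.096,zz] for zz in z]));pA=np.interp(r,A[::-1,1],A[::-1,0])
    P=proj(i,np.array([(.5283,-.2238,zz) for zz in np.linspace(.03,.22,300)]));pP=np.interp(r,P[::-1,1],P[::-1,0])
    print(r,"L meas %.2f pred %.2f | R meas %.2f pred %.2f | axis pred %.2f pin pred %.2f"%(L,pL,Rr,pR,pA,pP))
for r in (180,182,184,186,208,210,212):
    print(r,f[r,174:192].mean(1).round().astype(int))
E
```

```text
176 L meas 180.31 pred 180.03 | R meas 233.04 pred 231.92 | axis pred 177.55 pin pred 177.53
180 L meas 181.09 pred 180.72 | R meas 232.90 pred 232.28 | axis pred 178.26 pin pred 178.24
184 L meas 181.73 pred 181.42 | R meas 234.00 pred 232.63 | axis pred 178.97 pin pred 178.95
188 L meas 182.56 pred 182.11 | R meas 233.83 pred 232.99 | axis pred 179.68 pin pred 179.67
192 L meas 183.17 pred 182.81 | R meas 233.89 pred 233.35 | axis pred 180.39 pin pred 180.38
196 L meas 183.69 pred 183.51 | R meas 228.50 pred 233.71 | axis pred 181.11 pin pred 181.09
200 L meas 184.50 pred 184.20 | R meas 234.84 pred 234.07 | axis pred 181.82 pin pred 181.81
180 [ 54  50  48  47  47 100  41  29  42  43  43  42  43  42  40  60  89  94]
182 [59 49 47 46 56 91 75 34 41 44 43 44 43 43 41 52 88 94]
184 [60 60 49 42 38 86 87 40 37 42 43 43 43 43 42 36 85 94]
186 [60 56 41 39 41 78 87 54 41 43 42 43 42 43 42 41 60 90]
208 [62 62 62 61 65 61 50 48 47 56 86 39 36 50 50 48 48 43]
210 [62 63 62 61 63 64 55 49 43 54 90 79 50 50 49 50 49 50]
212 [63 62 62 62 63 63 56 50 39 40 87 86 48 47 49 49 48 51]
```

jog_arm(
  series="1 0.0025 0 0 0; 1 0 0 0.02 0; 1 0 0 0.02 0; 1 0 0 0.02 0; 1 0 0 0.02 0; 1 0 0 0.01 0; 1 0 0 0 0; 1 0 0 0 0",
)

```text
time: 12.15
ee_pos: [0.522, -0.1268, 0.1911]
tcp_rot: [180.0, 0.0, 93.8]
contact_force: [0.0, -1.1, -3.6]
grip_width: 0.011
```

jog_arm(
  series="1 0 0 0.007 0; 1 0 0 0.007 0; 1 0 0 0.007 0; 1 0 0 0.007 0; 1 0 0 0 0; 1 0 0 0 0; 1 0 0 0 0; 1 0 0 0 0",
)

```text
time: 12.95
ee_pos: [0.5219, -0.1268, 0.1855]
tcp_rot: [180.0, 0.0, 93.8]
contact_force: [-0.4, 0.3, -3.3]
grip_width: 0.0109
```

```bash
python3 - <<'E'
from h import *
s=observe();print(s["ee_pos"],s["tcp_rot"],s["contact_force"],s["torque"])
f=np.mean([camera("scene").astype(float) for _ in range(3)],0)
t=cv2.resize(f[165:225,165:215],None,fx=10,fy=10,interpolation=cv2.INTER_CUBIC)
cv2.imwrite("pics/s8.png",np.clip(t*2,0,255).astype(np.uint8))
E
```

```text
[ 0.52193507 -0.12680222  0.18554025] [1.79995235e+02 2.01467018e-03 9.38354615e+01] [-0.43628582  0.28228009 -3.30509862] [ 0.0588033  -0.02096627  0.01628802]
```

View pics/s8.png

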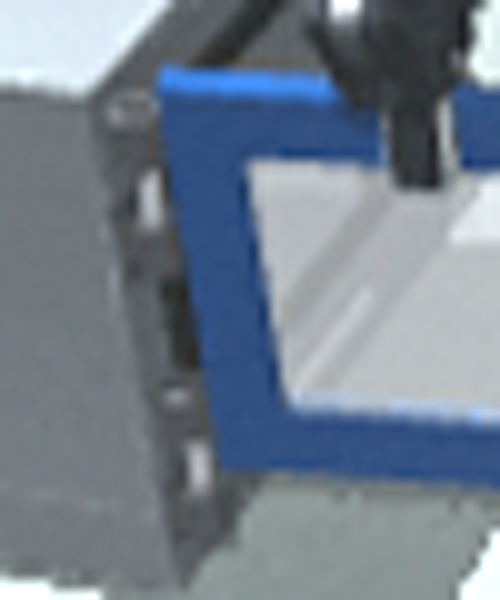

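jog_arm(
  series="1 0 0 0.006 0; 1 0 0 0.006 0; 1 0 0 0.006 0; 1 0 0 0.006 0; 1 0 0 0 0; 1 0 0 0 0; 1 0 0 0 0; 1 0 0 0 0",
)

```text
time: 13.9
ee_pos: [0.5219, -0.1268, 0.1807]
tcp_rot: [180.0, 0.0, 93.8]
contact_force: [0.3, -0.5, -4.2]
grip_width: 0.0111
```

```bash
python3 - <<'E'
from h import *
s=observe();print(s["ee_pos"],s["tcp_rot"],s["contact_force"],s["torque"])
E
```

```text
[ 0.52191684 -0.12677485  0.18073023] [1.79996549e+02 1.58469517e-03 9.38407628e+01] [ 0.25178052 -0.5024694  -4.19876758] [0.0143319  0.00085651 0.02341468]
```

jog_arm(
  series="1 0 0 0.008 0; 1 0 0 0.008 0; 1 0 0 0.008 0; 1 0 0 0.008 0; 1 0 0 0.008 0; 1 0 0 0 0; 1 0 0 0 0; 1 0 0 0 0",
)

```text
time: 14.7
ee_pos: [0.522, -0.1268, 0.1727]
tcp_rot: [180.0, 0.0, 93.8]
contact_force: [0.2, -0.1, -3.2]
grip_width: 0.011
```

jog_arm(
  series="1 0 0 0.006 0; 1 0 0 0.006 0; 1 0 0 0.006 0; 1 0 0 0.006 0; 1 0 0 0 0; 1 0 0 0 0; 1 0 0 0 0; 1 0 0 0 0",
)

```text
time: 15.5
ee_pos: [0.5219, -0.1268, 0.1679]
tcp_rot: [180.0, 0.0, 93.8]
contact_force: [0.5, -0.4, -3.7]
grip_width: 0.0113
```

```bash
python3 - <<'E'
from h import *
s=observe();print(s["ee_pos"],s["tcp_rot"],s["contact_force"],s["torque"])
f=np.mean([camera("scene").astype(float) for _ in range(3)],0)
t=cv2.resize(f[165:225,165:215],None,fx=10,fy=10,interpolation=cv2.INTER_CUBIC)
cv2.imwrite("pics/s9.png",np.clip(t*2,0,255).astype(np.uint8))
E
```

```text
[ 0.52192271 -0.12678451  0.16792932] [1.79996499e+02 1.13134557e-03 9.38383369e+01] [ 0.48117828 -0.41066515 -3.65102896] [ 0.01120567 -0.0154799  -0.03715148]
```

View pics/s9.png

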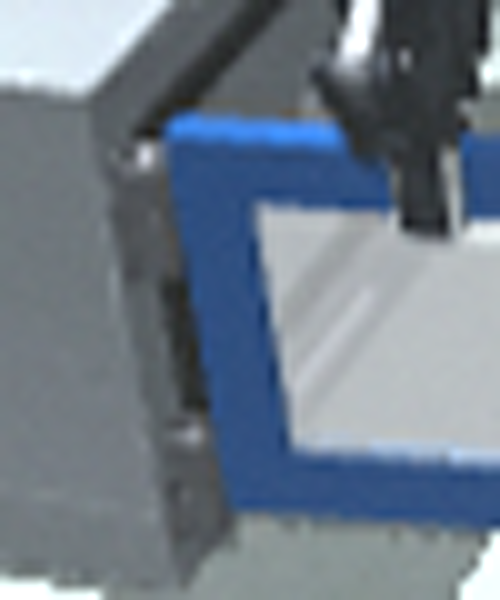

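The pins have disappeared into the knuckles and the upper tip shows at (145,155). No side force. I'll lower until contact.

jog_arm(
  series="1 0 0 0.005 0; 1 0 0 0.005 0; 1 0 0 0.004 0; 1 0 0 0 0; 1 0 0 0 0; 1 0 0 0 0; 1 0 0 0 0; 1 0 0 0 0",
)

```text
time: 16.45
ee_pos: [0.5219, -0.1268, 0.1651]
tcp_rot: [180.0, 0.0, 93.8]
contact_force: [-0.0, -0.0, -3.0]
grip_width: 0.0108
```

jog_arm(
  series="1 0 0 0.003 0; 1 0 0 0 0; 1 0 0 0 0; 1 0 0 0 0; 1 0 0 0 0; 1 0 0 0 0; 1 0 0 0 0; 1 0 0 0 0",
)

```text
time: 17.25
ee_pos: [0.5219, -0.1268, 0.1645]
tcp_rot: [-180.0, 0.0, 93.8]
contact_force: [-0.9, -0.3, -4.3]
grip_width: 0.0111
```

jog_arm(
  series="1 0 0 0.003 0; 1 0 0 0 0; 1 0 0 0 0; 1 0 0 0.002 0; 1 0 0 0 0; 1 0 0 0 0; 1 0 0 0 0; 1 0 0 0 0",
)

```text
time: 18.05
ee_pos: [0.5221, -0.1267, 0.1638]
tcp_rot: [180.0, 0.0, 93.8]
contact_force: [-1.5, 2.2, 5.4]
grip_width: 0.0111
```

Wrist force went from −4 N (carrying) to +5 N, so the door is resting on the shoulders at the expected height. Releasing slowly.

jog_arm(
  series="0.72 0 0 0 0; 0.68 0 0 0 0; 0.6 0 0 0 0; 0.5 0 0 0 0; 0.4 0 0 0 0; 0.3 0 0 0 0; 0.2 0 0 0 0; 0.2 0 0 0 0",
)

```text
time: 18.85
ee_pos: [0.5219, -0.1268, 0.1635]
tcp_rot: [180.0, 0.0, 93.8]
contact_force: [0.3, 0.5, 0.1]
grip_width: 0.0341
```

```bash
python3 - <<'E'
from h import *
s=observe();print(s["ee_pos"],s["tcp_rot"],s["contact_force"],s["torque"])
f=camera("scene")
t=cv2.resize(f[155:235,155:255],None,fx=8,fy=7.5,interpolation=cv2.INTER_CUBIC)
cv2.imwrite("pics/s10.png",np.clip(t*1.6,0,255).astype(np.uint8))
cv2.imwrite("pics/w10.png",camera("wrist"))
E
```

```text
[ 0.52192128 -0.12676889  0.16350093] [1.79998708e+02 9.23757876e-05 9.38410838e+01] [0.32623433 0.47538776 0.11650098] [ 0.02474131 -0.01027911  0.00106714]
```

View pics/s10.png

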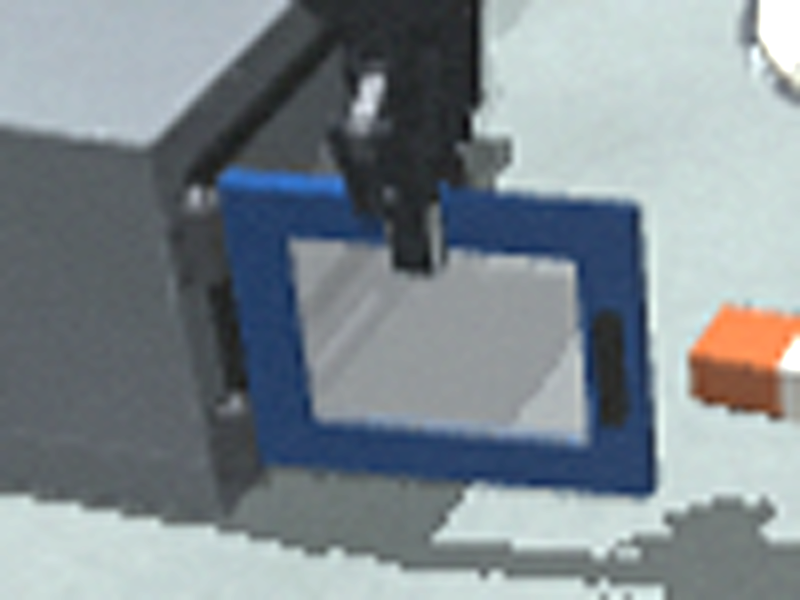

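View pics/w10.png

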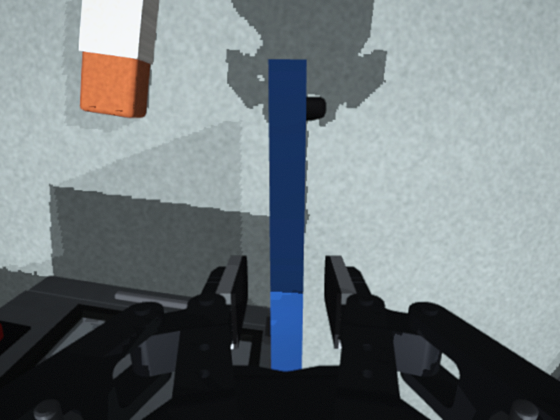

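jog_arm(
  series="0.2 0 0 -0.03 0; 0.2 0 0 -0.06 0; 0.2 0 0 -0.1 0; 0.2 0 0 -0.1 0; 0.2 0 0 -0.1 0; 0.2 0 0 -0.08 0; 1 0 0 0 0; 1 0 0 0 0",
)

```text
time: 19.75
ee_pos: [0.522, -0.1268, 0.258]
tcp_rot: [179.9, 0.0, 93.8]
contact_force: [-0.6, 0.2, -1.0]
grip_width: 0.0059
```

```bash
python3 - <<'E'
from h import *
s=observe();print(s["ee_pos"],s["contact_force"],s["grip_width"])
plan((.5588,-.0696,.258),93.84,8,step=.03)
plan((.5588,-.0696,.173),93.84,8,step=.018,pos=(.5588,-.0696,.258),yaw=93.84)
cv2.imwrite("pics/s11.png",camera("scene")[130:260,120:300])
E
```

```text
[ 0.52195626 -0.12676749  0.25795511] [-0.62052996  0.17780714 -1.00584961] 0.005875467243919631
G 0.12 0.09 -0 -0; G 0.12 0.09 -0 -0; G 0.032 0.024 -0 -0; G 0 0 0 -0; G 0 0 0 -0; G 0 0 0 -0; G 0 0 0 -0; G 0 0 0 -0
end [ 0.5588 -0.0696  0.258 ] 93.83999999999999
G 0 0 0.09 -0; G 0 0 0.09 -0; G 0 0 0.09 -0; G 0 0 0.09 -0; G 0 0 0.065 -0; G 0 0 0 -0; G 0 0 0 -0; G 0 0 0 -0
end [ 0.5588 -0.0696  0.173 ] 93.84
```

View pics/s11.png

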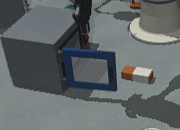

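The door hangs unaided at the hinge. Next I'll move to its outer side with the gripper shut.

jog_arm(
  series="1 0.12 0.09 0 0; 1 0.12 0.09 0 0; 1 0.032 0.024 0 0; 1 0 0 0.09 0; 1 0 0 0.09 0; 1 0 0 0.09 0; 1 0 0 0.09 0; 1 0 0 0.065 0",
)

```text
time: 20.6
ee_pos: [0.5579, -0.0699, 0.1707]
tcp_rot: [-179.9, -0.0, 93.8]
contact_force: [-0.2, 0.1, 0.2]
grip_width: -0.0004
```

```bash
cat >> h.py <<'E'
H=np.array([.5285,-.2233])
def arc(a0,a1,n,off=.0205,r=.151,z=None,start=None):
    """rows along the arc: door yaw a0->a1 (deg), tool yaw=door yaw-90, from current pose"""
    s=observe();p=s["ee_pos"].copy();y=s["tcp_rot"][2]
    z=p[2] if z is None else z
    rows=[]
    for k in range(1,n+1):
        a=a0+(a1-a0)*k/n
        q=rz(a)@[-off,-r,0];t=np.array([H[0]+q[0],H[1]+q[1],z]);ty=a-90
        d=(t-p);dy=(ty-y+180)%360-180
        l=(rz(y)@np.diag([1,-1,-1.])).T@d/.2
        rows.append((*np.round(l,3),round(-np.radians(dy)/2,4)));p=t;y=ty
    for a in range(0,n,8): print("; ".join("1 %g %g %g %g"%r for r in rows[a:a+8]))
    print("end",p,y)
E
python3 - <<'E'
from h import *
s=observe();print(s["ee_pos"],s["contact_force"])
arc(183.84,183.84,8,off=.022)
cv2.imwrite("pics/w12.png",camera("wrist"))
E
```

```text
[ 0.55794979 -0.06986749  0.17068494] [-0.16053107  0.13848457  0.17316024]
1 -0.001 -0.088 0 -0; 1 0 0 0 -0; 1 0 0 0 -0; 1 0 0 0 -0; 1 0 0 0 -0; 1 0 0 0 -0; 1 0 0 0 -0; 1 0 0 0 -0
end [ 0.54033807 -0.07116565  0.17068494] 93.84
```

View pics/w12.png

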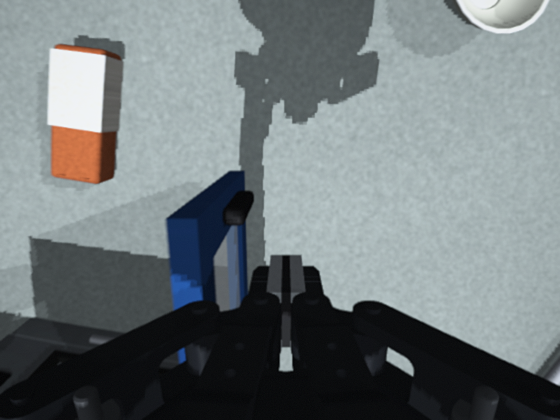

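jog_arm(
  series="1 0 0.03 0 0.07; 1 0 0 0 0.07; 1 0 0 0 0.07; 1 0 0 0 0.07; 1 0 0 0 0.07; 1 0 0 0 0.07; 1 0 0 0 0.07; 1 0 0 0 0.07",
)

```text
time: 21.45
ee_pos: [0.5646, -0.0696, 0.1724]
tcp_rot: [-180.0, 0.0, 29.3]
contact_force: [-0.6, -0.1, -1.4]
grip_width: -0.0001
```

jog_arm(
  series="1 0 0 0 0.07; 1 0 0 0 0.07; 1 0 0 0 0.07; 1 0 0 0 0.015; 1 0 0 0 0; 1 0 0 0 0; 1 0 0 0 0; 1 0 0 0 0",
)

```text
time: 22.25
ee_pos: [0.5649, -0.0694, 0.1725]
tcp_rot: [-180.0, 0.0, 3.9]
contact_force: [0.1, -0.8, 0.3]
grip_width: 0.0001
```

```bash
sed -i 's/ty=a-90$/ty=a-180/; s/off=.0205,r/off=.017,r/' h.py; python3 - <<'E'
from h import *
s=observe();print(s["ee_pos"],s["tcp_rot"],s["contact_force"])
arc(183.84,183.84,8,off=.022,z=.173)
cv2.imwrite("pics/w13.png",camera("wrist"))
E
```

```text
[ 0.56485395 -0.06939648  0.17245682] [-1.79996769e+02  1.29225562e-02  3.92203485e+00] [ 0.13228016 -0.76647391  0.34418671]
1 -0.123 0 -0.003 0.0007; 1 0 0 0 -0; 1 0 0 0 -0; 1 0 0 0 -0; 1 0 0 0 -0; 1 0 0 0 -0; 1 0 0 0 -0; 1 0 0 0 -0
end [ 0.54033807 -0.07116565  0.173     ] 3.8400000000000034
```

View pics/w13.png

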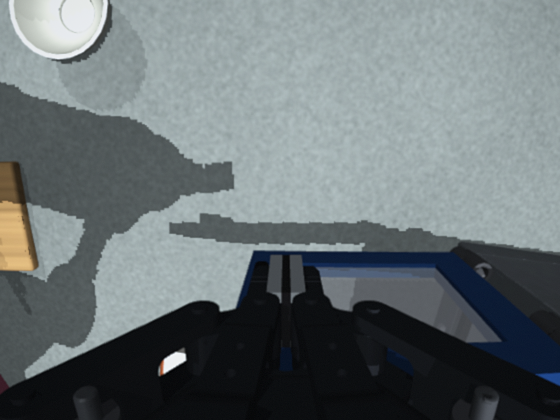

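jog_arm(
  series="1 -0.03 0 0 0; 1 -0.03 0 -0.002 0; 1 -0.03 0 0 0; 1 -0.02 0 0 0; 1 -0.01 0 0 0; 1 -0.007 0 0 0; 1 -0.005 0 0 0; 1 -0.005 0 0 0",
)

```text
time: 23.1
ee_pos: [0.5377, -0.0712, 0.1729]
tcp_rot: [180.0, -0.0, 3.9]
contact_force: [0.3, 0.7, -0.3]
grip_width: 0.0001
```

```bash
python3 - <<'E'
from h import *
s=observe();print(s["ee_pos"],s["tcp_rot"],s["contact_force"])
arc(183.84,183.84+4.8,8,z=.173)
arc(188.64,188.64+72,48,z=.173)
E
```

```text
[ 0.5376917  -0.07122971  0.17289   ] [ 1.79996474e+02 -7.82912075e-03  3.88735011e+00] [ 0.30399774  0.73022994 -0.27880902]
1 -0.02 -0 -0.001 -0.0048; 1 -0.008 -0.001 0 -0.0052; 1 -0.008 -0.001 0 -0.0052; 1 -0.008 -0.001 0 -0.0052; 1 -0.008 -0.001 0 -0.0052; 1 -0.008 -0.001 0 -0.0052; 1 -0.008 -0.001 0 -0.0052; 1 -0.008 -0.001 0 -0.0052
end [ 0.52262302 -0.07145975  0.173     ] 8.640000000000015
1 -0.095 -0.004 -0.001 -0.0546; 1 -0.02 -0.002 0 -0.0131; 1 -0.02 -0.002 0 -0.0131; 1 -0.02 -0.002 0 -0.0131; 1 -0.02 -0.002 0 -0.0131; 1 -0.02 -0.002 0 -0.0131; 1 -0.02 -0.002 0 -0.0131; 1 -0.02 -0.002 0 -0.0131
1 -0.02 -0.002 0 -0.0131; 1 -0.02 -0.002 0 -0.0131; 1 -0.02 -0.002 0 -0.0131; 1 -0.02 -0.002 0 -0.0131; 1 -0.02 -0.002 0 -0.0131; 1 -0.02 -0.002 0 -0.0131; 1 -0.02 -0.002 0 -0.0131; 1 -0.02 -0.002 0 -0.0131
1 -0.02 -0.002 0 -0.0131; 1 -0.02 -0.002 0 -0.0131; 1 -0.02 -0.002 0 -0.0131; 1 -0.02 -0.002 0 -0.0131; 1 -0.02 -0.002 0 -0.0131; 1 -0.02 -0.002 0 -0.0131; 1 -0.02 -0.002 0 -0.0131; 1 -0.02 -0.002 0 -0.0131
1 -0.02 -0.002 0 -0.0131; 1 -0.02 -0.002 0 -0.0131; 1 -0.02 -0.002 0 -0.0131; 1 -0.02 -0.002 0 -0.0131; 1 -0.02 -0.002 0 -0.0131; 1 -0.02 -0.002 0 -0.0131; 1 -0.02 -0.002 0 -0.0131; 1 -0.02 -0.002 0 -0.0131
1 -0.02 -0.002 0 -0.0131; 1 -0.02 -0.002 0 -0.0131; 1 -0.02 -0.002 0 -0.0131; 1 -0.02 -0.002 0 -0.0131; 1 -0.02 -0.002 0 -0.0131; 1 -0.02 -0.002 0 -0.0131; 1 -0.02 -0.002 0 -0.0131; 1 -0.02 -0.002 0 -0.0131
1 -0.02 -0.002 0 -0.0131; 1 -0.02 -0.002 0 -0.0131; 1 -0.02 -0.002 0 -0.0131; 1 -0.02 -0.002 0 -0.0131; 1 -0.02 -0.002 0 -0.0131; 1 -0.02 -0.002 0 -0.0131; 1 -0.02 -0.002 0 -0.0131; 1 -0.02 -0.002 0 -0.0131
end [ 0.38227525 -0.18196813  0.173     ] 80.63999999999999
```

jog_arm(
  series="1 -0.008 0 0 -0.005; 1 -0.008 -0.001 0 -0.005; 1 -0.008 -0.001 0 -0.005; 1 -0.008 -0.001 0 -0.005; 1 -0.008 -0.001 0 -0.005; 1 -0.008 -0.001 0 -0.005; 1 -0.008 -0.001 0 -0.005; 1 -0.008 -0.001 0 -0.005",
)

```text
time: 23.9
ee_pos: [0.5246, -0.0711, 0.1729]
tcp_rot: [180.0, 0.0, 8.5]
contact_force: [0.1, -0.9, 0.7]
grip_width: -0.0002
```

jog_arm(
  series="1 -0.01 -0.001 0 -0.006; 1 -0.014 -0.001 0 -0.009; 1 -0.018 -0.002 0 -0.012; 1 -0.02 -0.002 0 -0.013; 1 -0.02 -0.002 0 -0.013; 1 -0.02 -0.002 0 -0.013; 1 -0.02 -0.002 0 -0.013; 1 -0.02 -0.002 0 -0.013",
)

```text
time: 24.7
ee_pos: [0.4961, -0.0749, 0.1729]
tcp_rot: [180.0, -0.0, 19.1]
contact_force: [-0.8, 0.3, 0.2]
grip_width: -0.0
```

```bash
python3 - <<'E'
from h import *
s=observe();print(s["ee_pos"],s["tcp_rot"],s["contact_force"])
y=s["tcp_rot"][2]
v=rz(y+180).T@np.array([*(s["ee_pos"][:2]-H),0]);print("door-frame off",v)
f=camera("scene")
cv2.imwrite("pics/s14.png",cv2.resize(f[130:250,120:280],(800,600),interpolation=cv2.INTER_CUBIC))
arc(y+180,y+180+36,24,z=.173)
E
```

```text
[ 0.49612695 -0.07487879  0.17291063] [ 1.79997497e+02 -6.34122517e-04  1.91378536e+01] [-0.7964284   0.27086946  0.17988345]
door-frame off [-0.01807485 -0.15083159  0.        ]
1 -0.022 -0.002 -0.001 -0.0123; 1 -0.02 -0.002 0 -0.0131; 1 -0.02 -0.002 0 -0.0131; 1 -0.02 -0.002 0 -0.0131; 1 -0.02 -0.002 0 -0.0131; 1 -0.02 -0.002 0 -0.0131; 1 -0.02 -0.002 0 -0.0131; 1 -0.02 -0.002 0 -0.0131
1 -0.02 -0.002 0 -0.0131; 1 -0.02 -0.002 0 -0.0131; 1 -0.02 -0.002 0 -0.0131; 1 -0.02 -0.002 0 -0.0131; 1 -0.02 -0.002 0 -0.0131; 1 -0.02 -0.002 0 -0.0131; 1 -0.02 -0.002 0 -0.0131; 1 -0.02 -0.002 0 -0.0131
1 -0.02 -0.002 0 -0.0131; 1 -0.02 -0.002 0 -0.0131; 1 -0.02 -0.002 0 -0.0131; 1 -0.02 -0.002 0 -0.0131; 1 -0.02 -0.002 0 -0.0131; 1 -0.02 -0.002 0 -0.0131; 1 -0.02 -0.002 0 -0.0131; 1 -0.02 -0.002 0 -0.0131
end [ 0.41431728 -0.12303881  0.173     ] 55.1378536420448
```

View pics/s14.png

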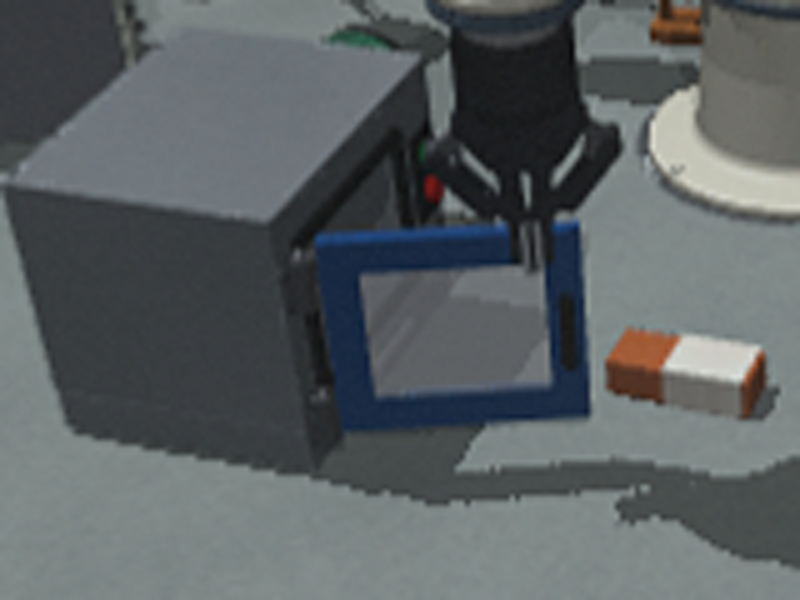

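The door is turning with the fingers and the force stays under 1 N. Continuing the arc.

jog_arm(
  series="1 -0.02 -0.002 0 -0.013; 1 -0.02 -0.002 0 -0.013; 1 -0.02 -0.002 0 -0.013; 1 -0.02 -0.002 0 -0.013; 1 -0.02 -0.002 0 -0.013; 1 -0.02 -0.002 0 -0.013; 1 -0.02 -0.002 0 -0.013; 1 -0.02 -0.002 0 -0.013",
)

```text
time: 25.55
ee_pos: [0.4658, -0.0851, 0.1729]
tcp_rot: [180.0, -0.0, 31.0]
contact_force: [-0.1, -0.6, 0.2]
grip_width: 0.0001
```

jog_arm(
  series="1 -0.02 -0.002 0 -0.013; 1 -0.02 -0.002 0 -0.013; 1 -0.02 -0.002 0 -0.013; 1 -0.02 -0.002 0 -0.013; 1 -0.02 -0.002 0 -0.013; 1 -0.02 -0.002 0 -0.013; 1 -0.02 -0.002 0 -0.013; 1 -0.02 -0.002 0 -0.013",
)

```text
time: 26.35
ee_pos: [0.4381, -0.1014, 0.1729]
tcp_rot: [180.0, -0.0, 43.0]
contact_force: [0.4, 0.1, -0.3]
grip_width: 0.0
```

```bash
python3 - <<'E'
from h import *
s=observe();print(s["ee_pos"],s["tcp_rot"],s["contact_force"])
y=s["tcp_rot"][2]
v=rz(y+180).T@np.array([*(s["ee_pos"][:2]-H),0]);print("door-frame off",v)
f=camera("scene")
cv2.imwrite("pics/s15.png",cv2.resize(f[130:250,120:280],(800,600),interpolation=cv2.INTER_CUBIC))
arc(y+180,y+180+24,16,z=.173)
E
```

```text
[ 0.43811461 -0.10136798  0.17289927] [ 1.79997309e+02 -3.59901721e-03  4.29600098e+01] [ 0.42254111  0.13796394 -0.26165485]
door-frame off [-0.01694848 -0.15082998  0.        ]
1 -0.017 -0.002 -0.001 -0.0122; 1 -0.02 -0.002 0 -0.0131; 1 -0.02 -0.002 0 -0.0131; 1 -0.02 -0.002 0 -0.0131; 1 -0.02 -0.002 0 -0.0131; 1 -0.02 -0.002 0 -0.0131; 1 -0.02 -0.002 0 -0.0131; 1 -0.02 -0.002 0 -0.0131
1 -0.02 -0.002 0 -0.0131; 1 -0.02 -0.002 0 -0.0131; 1 -0.02 -0.002 0 -0.0131; 1 -0.02 -0.002 0 -0.0131; 1 -0.02 -0.002 0 -0.0131; 1 -0.02 -0.002 0 -0.0131; 1 -0.02 -0.002 0 -0.0131; 1 -0.02 -0.002 0 -0.0131
end [ 0.39619833 -0.14855866  0.173     ] 66.96000977072228
```

View pics/s15.png

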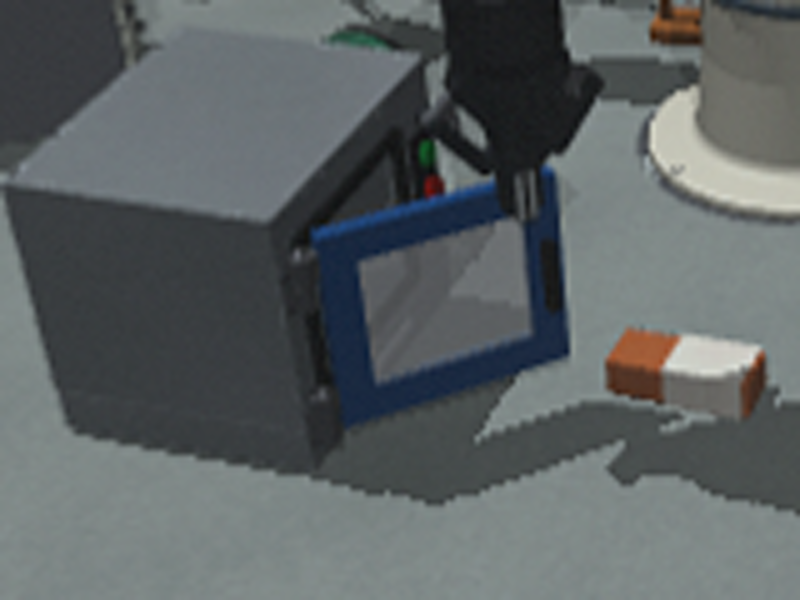

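jog_arm(
  series="1 -0.02 -0.002 0 -0.013; 1 -0.02 -0.002 0 -0.013; 1 -0.02 -0.002 0 -0.013; 1 -0.02 -0.002 0 -0.013; 1 -0.02 -0.002 0 -0.013; 1 -0.02 -0.002 0 -0.013; 1 -0.02 -0.002 0 -0.013; 1 -0.02 -0.002 0 -0.013",
)

```text
time: 27.2
ee_pos: [0.4145, -0.123, 0.1729]
tcp_rot: [180.0, -0.0, 54.8]
contact_force: [0.3, -0.4, 0.4]
grip_width: 0.0003
```

jog_arm(
  series="1 -0.02 -0.002 0 -0.013; 1 -0.02 -0.002 0 -0.013; 1 -0.02 -0.002 0 -0.013; 1 -0.02 -0.002 0 -0.013; 1 -0.02 -0.002 0 -0.013; 1 -0.02 -0.002 0 -0.013; 1 -0.02 -0.002 0 -0.013; 1 -0.02 -0.002 0 -0.013",
)

```text
time: 28.0
ee_pos: [0.3958, -0.1491, 0.1729]
tcp_rot: [180.0, -0.0, 66.8]
contact_force: [0.0, 1.0, -0.2]
grip_width: 0.0001
```

jog_arm(
  series="1 -0.018 -0.002 0 -0.012; 1 -0.016 -0.002 0 -0.01; 1 -0.014 -0.001 0 -0.009; 1 -0.012 -0.001 0 -0.008; 1 -0.01 -0.001 0 -0.0065; 1 -0.01 -0.001 0 -0.0065; 1 -0.01 -0.001 0 -0.0065; 1 0 0 0 0",
)

```text
time: 28.8
ee_pos: [0.3879, -0.1654, 0.1729]
tcp_rot: [180.0, 0.0, 73.4]
contact_force: [-0.5, 0.8, 0.5]
grip_width: -0.0001
```

```bash
python3 - <<'E'
from h import *
s=observe();print(s["ee_pos"],s["tcp_rot"],s["contact_force"])
y=s["tcp_rot"][2]
v=rz(y+180).T@np.array([*(s["ee_pos"][:2]-H),0]);print("door-frame off",v)
f=camera("scene")
cv2.imwrite("pics/s16.png",cv2.resize(f[130:250,120:280],(800,600),interpolation=cv2.INTER_CUBIC))
cv2.imwrite("pics/w16.png",camera("wrist"))
arc(y+180,265.7,8,z=.173)
E
```

```text
[ 0.38786208 -0.16536178  0.17287817] [1.79999373e+02 2.83992500e-04 7.34069430e+01] [-0.45979508  0.80747998  0.53124635]
door-frame off [-0.01536323 -0.15132691  0.        ]
1 -0.013 -0 -0.001 -0.0137; 1 -0.02 -0.002 0 -0.0134; 1 -0.02 -0.002 0 -0.0134; 1 -0.02 -0.002 0 -0.0134; 1 -0.02 -0.002 0 -0.0134; 1 -0.02 -0.002 0 -0.0134; 1 -0.02 -0.002 0 -0.0134; 1 -0.02 -0.002 0 -0.0134
end [ 0.37919968 -0.19502606  0.173     ] 85.69999999999999
```

View pics/s16.png

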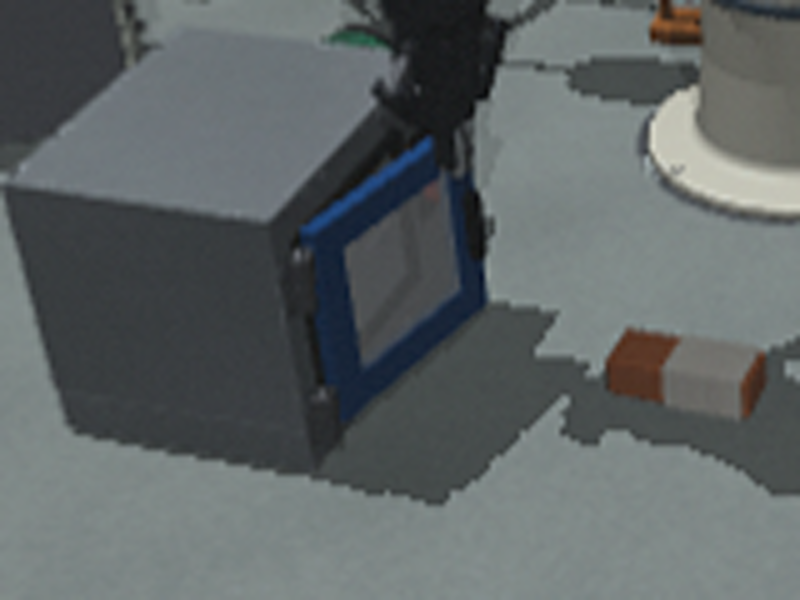

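View pics/w16.png

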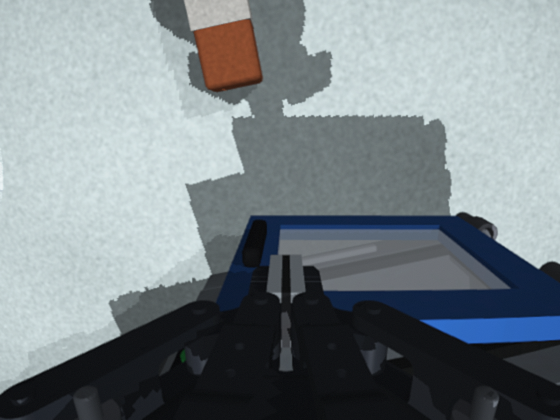

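jog_arm(
  series="1 -0.012 -0.001 0 -0.008; 1 -0.014 -0.001 0 -0.009; 1 -0.014 -0.001 0 -0.009; 1 -0.014 -0.001 0 -0.009; 1 -0.014 -0.001 0 -0.009; 1 -0.014 -0.001 0 -0.009; 1 -0.01 -0.001 0 -0.006; 1 0 0 0 0",
)

```text
time: 29.7
ee_pos: [0.3822, -0.183, 0.1729]
tcp_rot: [180.0, 0.0, 80.2]
contact_force: [-0.4, 0.5, 0.5]
grip_width: -0.0
```

jog_arm(
  series="1 -0.006 -0.001 0 -0.004; 1 -0.006 -0.001 0 -0.004; 1 -0.006 -0.001 0 -0.004; 1 -0.006 0 0 -0.004; 1 -0.006 0 0 -0.004; 1 0 0 0 0; 1 0 0 0 0; 1 0 0 0 0",
)

```text
time: 30.5
ee_pos: [0.3807, -0.1885, 0.1729]
tcp_rot: [180.0, -0.0, 82.4]
contact_force: [-1.5, -0.1, 0.2]
grip_width: -0.0001
```

```bash
python3 - <<'E'
from h import *
s=observe();print(s["ee_pos"],s["tcp_rot"],s["contact_force"])
y=s["tcp_rot"][2]
v=rz(y+180).T@np.array([*(s["ee_pos"][:2]-H),0]);print("door-frame off",v)
v=rz(265.6).T@np.array([*(s["ee_pos"][:2]-H),0]);print("closed-frame off",v)
f=camera("scene")
cv2.imwrite("pics/s17.png",cv2.resize(f[130:250,120:280],(800,600),interpolation=cv2.INTER_CUBIC))
cv2.imwrite("pics/w17.png",camera("wrist"))
E
```

```text
[ 0.38069296 -0.1885222   0.17288406] [ 1.79998879e+02 -2.98151028e-05  8.24340855e+01] [-1.48135659 -0.1255465   0.21974898]
door-frame off [-0.01501377 -0.15109932  0.        ]
closed-frame off [-0.02333569 -0.15003954  0.        ]
```

View pics/s17.png

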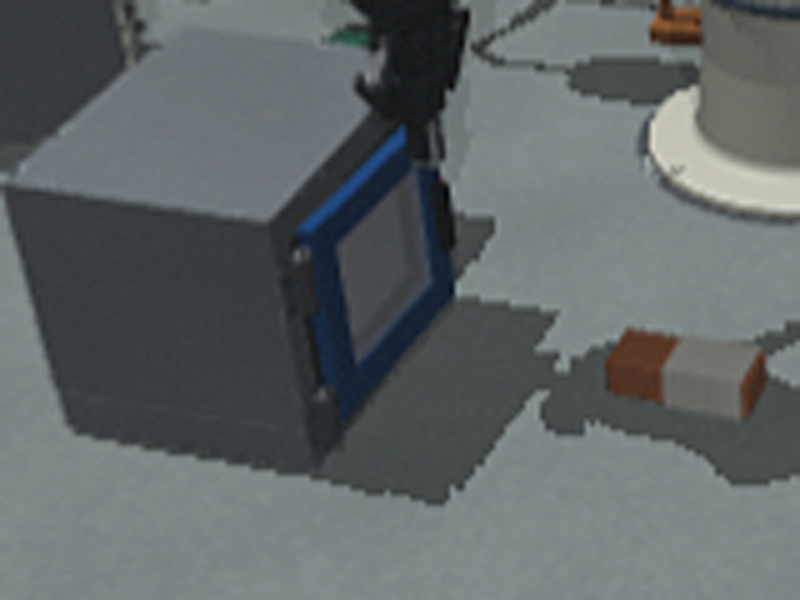

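View pics/w17.png

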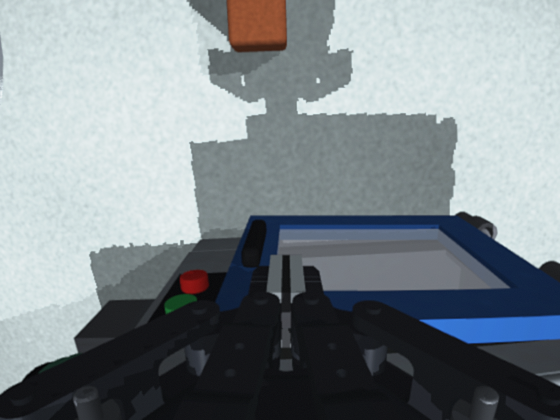

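jog_arm(
  series="1 -0.005 0 0 -0.003; 1 -0.005 0 0 -0.003; 1 -0.005 0 0 -0.003; 1 -0.005 0 0 -0.003; 1 -0.005 0 0 -0.003; 1 0 0 0 0; 1 0 0 0 0; 1 0 0 0 0",
)

```text
time: 31.4
ee_pos: [0.3801, -0.1935, 0.1729]
tcp_rot: [180.0, -0.0, 84.2]
contact_force: [0.2, 0.3, -0.3]
grip_width: -0.0
```

jog_arm(
  series="1 -0.003 0 0 -0.002; 1 -0.003 0 0 -0.002; 1 -0.003 0 0 -0.002; 1 0 0 0 0; 1 0 0 0 0; 1 0 0 0 0; 1 0 0 0 0; 1 0 0 0 0",
)

```text
time: 32.2
ee_pos: [0.3799, -0.1953, 0.1729]
tcp_rot: [-180.0, 0.0, 84.8]
contact_force: [-0.2, 0.5, 0.1]
grip_width: -0.0003
```

jog_arm(
  series="1 -0.003 0 0 -0.001; 1 -0.003 0 0 -0.001; 1 0 0 0 0; 1 0 0 0 0; 1 0 0 0 0; 1 0 0 0 0; 1 0 0 0 0; 1 0 0 0 0",
)

```text
time: 33.0
ee_pos: [0.3798, -0.1962, 0.1728]
tcp_rot: [-180.0, -0.0, 85.1]
contact_force: [0.5, 4.6, 1.7]
grip_width: -0.0003
```

jog_arm(
  series="1 -0.003 0 0 -0.001; 1 -0.002 0 0 -0.001; 1 0 0 0 0; 1 0 0 0 0; 1 0 0 0 0; 1 0 0 0 0; 1 0 0 0 0; 1 0 0 0 0",
)

```text
time: 33.8
ee_pos: [0.3796, -0.1964, 0.1728]
tcp_rot: [-180.0, -0.1, 85.3]
contact_force: [4.1, 13.6, 4.6]
grip_width: 0.0002
```

```bash
python3 - <<'E'
from h import *
s=observe();print(s["ee_pos"],s["tcp_rot"],s["contact_force"])
v=rz(265.6).T@np.array([*(s["ee_pos"][:2]-H),0]);print("closed-frame off",v)
f=camera("scene")
cv2.imwrite("pics/s18.png",cv2.resize(f[130:250,120:280],(800,600),interpolation=cv2.INTER_CUBIC))
E
```

```text
[ 0.37964469 -0.19635163  0.17283235] [-1.79988403e+02 -1.14840031e-01  8.52905415e+01] [ 4.10156876 13.64034961  4.63176473]
closed-frame off [-0.01544891 -0.15048405  0.        ]
```

View pics/s18.png

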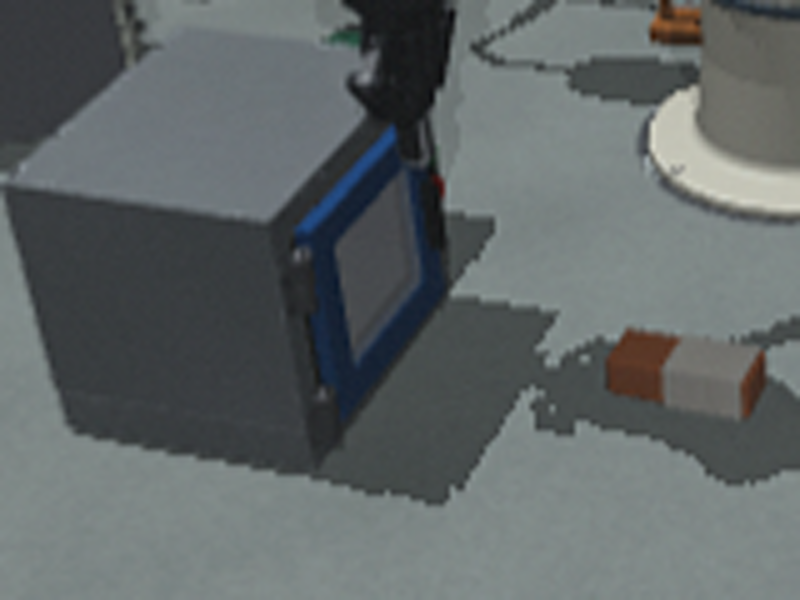

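Force rose to about 14 N against the seal at the shut angle. Backing off.

jog_arm(
  series="1 0.003 0 0 0; 1 0.005 0 0 0; 1 0.01 0 0 0; 1 0.03 0 0 0; 1 0.06 0 0 0; 1 0.1 0 0 0; 1 0.1 0 0 0; 1 0.05 0 0 0",
)

```text
time: 34.65
ee_pos: [0.3853, -0.1243, 0.1728]
tcp_rot: [-180.0, -0.0, 85.4]
contact_force: [-0.2, -1.1, -0.4]
grip_width: -0.0
```

jog_arm(
  series="1 0.1 0 -0.1 0; 1 0.1 0 -0.2 0; 1 0.1 0 -0.2 0; 1 0.1 0 -0.2 0; 1 0.1 0 -0.2 0; 1 0 0 0 0; 1 0 0 0 0; 1 0 0 0 0",
)

```text
time: 35.45
ee_pos: [0.3932, -0.0265, 0.352]
tcp_rot: [-179.9, -0.0, 85.3]
contact_force: [0.3, 0.6, -0.5]
grip_width: -0.0001
```

```bash
python3 - <<'E'
from h import *
s=observe();print(s["ee_pos"],s["tcp_rot"],s["contact_force"])
f=camera("scene")
cv2.imwrite("pics/s19.png",cv2.resize(f[130:250,120:280],(800,600),interpolation=cv2.INTER_CUBIC))
cv2.imwrite("pics/w19.png",camera("wrist"))
f=camera("top");cv2.imwrite("pics/t19.png",f)
E
```

```text
[ 0.39321076 -0.02645265  0.35195614] [-1.79909325e+02 -3.90864191e-03  8.53032831e+01] [ 0.30890571  0.63243163 -0.52482322]
```

View pics/s19.png

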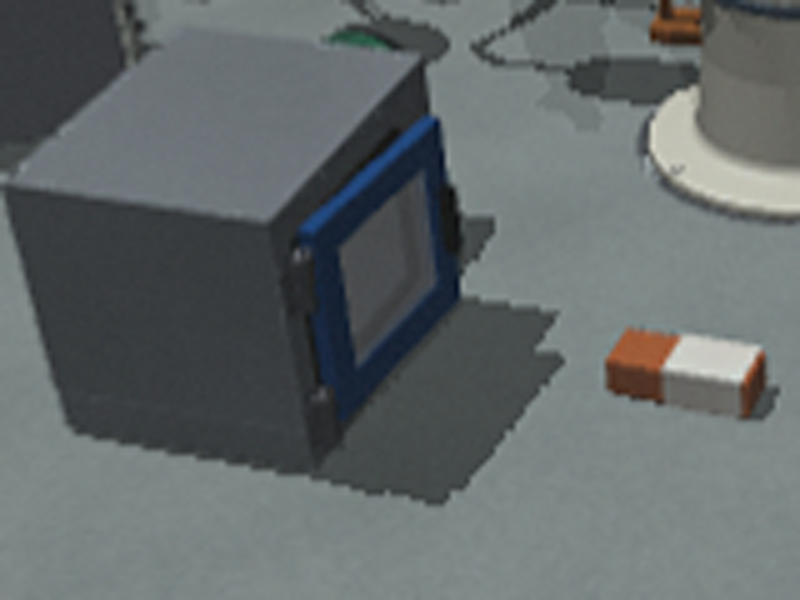

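View pics/w19.png

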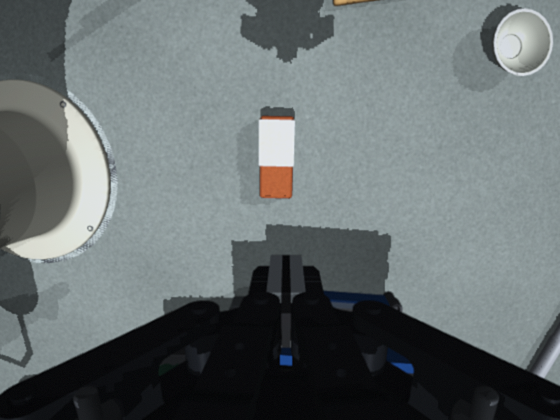

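View pics/t19.png

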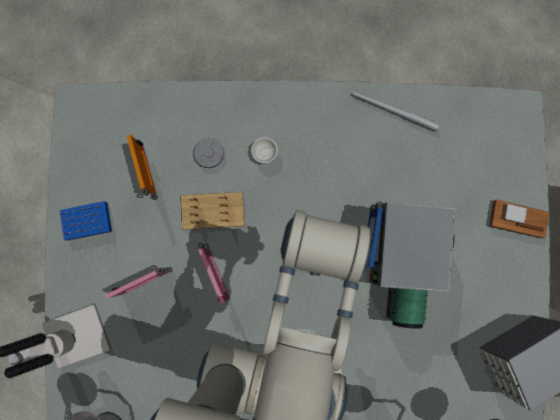

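The door's lower right corner moved from (447,290) to (458,298), so it may have sprung back a little. I'll measure the angle.

```bash
cat > ang.py <<'E'
from h import *
def ang(tag):
    i=camera_info("scene");f=np.mean([camera("scene").astype(float) for _ in range(2)],0);np.save("last.npy",f)
    x0,y0,S=175,145,12
    t=np.clip(cv2.resize(f[y0:y0+50,x0:x0+50],None,fx=S,fy=S,interpolation=cv2.INTER_CUBIC)*2,0,255).astype(np.uint8)
    for a,c in((0,(0,255,0)),(5,(0,0,255))):
        d=rz(265.6-a);o=np.array([*H,.045])-d@[0,.096,0]
        C=[o+d@np.array(v) for v in((-.006,.085,0),(-.006,-.085,0),(-.006,-.085,.15),(-.006,.085,.15))]
        q=((proj(i,C)-[x0,y0]+.5)*S-.5+[.5*S,0]).astype(int)
        cv2.polylines(t,[q.reshape(-1,1,2)],True,c,1)
    cv2.imwrite(f"pics/a{tag}.png",t)
    g=camera("top");cv2.imwrite(f"pics/at{tag}.png",np.clip(cv2.resize(g[195:290,360:400],None,fx=6,fy=6,interpolation=cv2.INTER_CUBIC)*1.6,0,255).astype(np.uint8))
E
python3 -c "
from ang import *
ang('1')"
```

```text
(no output)
```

View pics/a1.png

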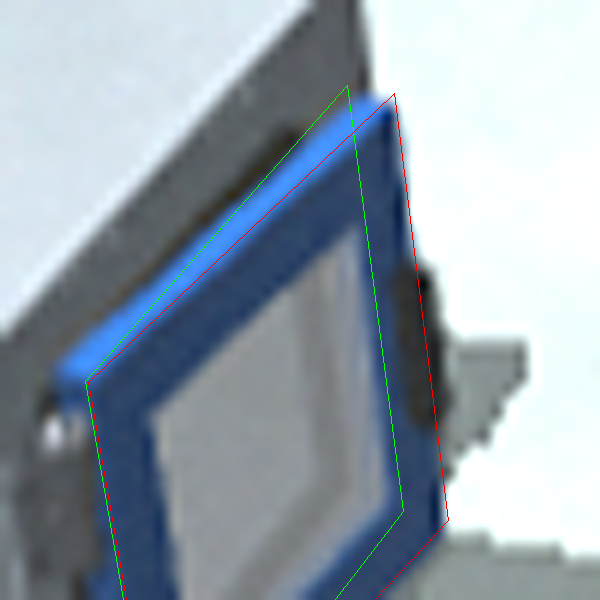

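View pics/at1.png

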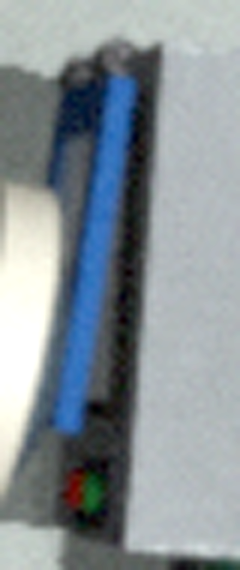

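The door rebounded about 4–5° off the rubber seal when I backed off. I'll push again to a light contact, hold, and retreat very slowly.

```bash
python3 - <<'E'
from h import *
plan((.3826,-.155,.173),85.3,8,step=.045)
plan((.3800,-.185,.173),85.3,8,step=.004,pos=(.3826,-.155,.173),yaw=85.3)
E
```

```text
G -0.131 -0 0.183 -0.0002; G -0.131 -0 0.183 -0; G -0.131 -0 0.183 -0; G -0.131 -0 0.183 -0; G -0.119 -0 0.166 -0; G 0 0 0 -0; G 0 0 0 -0; G 0 0 0 -0
end [ 0.3826 -0.155   0.173 ] 85.3
G -0.02 -0 0 -0; G -0.02 -0 0 -0; G -0.02 -0 0 -0; G -0.02 -0 0 -0; G -0.02 -0 0 -0; G -0.02 -0 0 -0; G -0.02 -0 0 -0; G -0.011 -0 0 -0
end [ 0.38  -0.185  0.173] 85.3
```

jog_arm(
  series="1 -0.131 0 0.183 0; 1 -0.131 0 0.183 0; 1 -0.131 0 0.183 0; 1 -0.131 0 0.183 0; 1 -0.119 0 0.166 0; 1 0 0 0 0; 1 -0.02 0 0 0; 1 -0.02 0 0 0",
)

```text
time: 36.55
ee_pos: [0.383, -0.1627, 0.174]
tcp_rot: [179.9, 0.0, 85.3]
contact_force: [0.4, 0.3, 0.1]
grip_width: 0.0
```

jog_arm(
  series="1 -0.015 0 0 0; 1 -0.013 0 0 0; 1 -0.013 0 0 0; 1 -0.013 0 0 0; 1 -0.013 0 0 0; 1 -0.013 0 0 0; 1 -0.013 0 0 0; 1 -0.013 0 0 0",
)

```text
time: 37.35
ee_pos: [0.3808, -0.1839, 0.1732]
tcp_rot: [-180.0, -0.0, 85.3]
contact_force: [-1.5, 0.8, 0.4]
grip_width: -0.0002
```

jog_arm(
  series="1 -0.008 0 0 0; 1 -0.008 0 0 0; 1 -0.008 0 0 0; 1 -0.008 0 0 0; 1 -0.008 0 0 0; 1 -0.006 0 0 0; 1 -0.004 0 0 0; 1 0 0 0 0",
)

```text
time: 38.15
ee_pos: [0.38, -0.1938, 0.1733]
tcp_rot: [180.0, 0.0, 85.3]
contact_force: [0.9, 0.8, 0.4]
grip_width: 0.0002
```

jog_arm(
  series="1 -0.002 0 0 0; 1 -0.002 0 0 0; 1 -0.001 0 0 0; 1 0 0 0 0; 1 0 0 0 0; 1 0 0 0 0; 1 0 0 0 0; 1 0 0 0 0",
)

```text
time: 38.95
ee_pos: [0.3799, -0.1947, 0.1733]
tcp_rot: [-180.0, 0.0, 85.3]
contact_force: [-0.4, 0.9, 0.5]
grip_width: -0.0001
```

```bash
python3 -c "
from ang import *
s=observe();print(s['ee_pos'],s['contact_force'])
ang('2')"
```

```text
[ 0.37991788 -0.19468217  0.17327966] [-0.42752033  0.93860611  0.4934722 ]
```

View pics/a2.png

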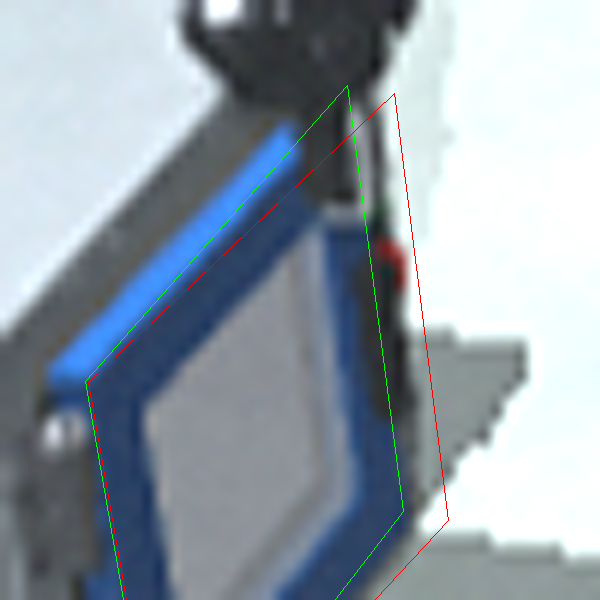

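jog_arm(
  series="1 -0.002 0 0 0; 1 -0.002 0 0 0; 1 -0.001 0 0 0; 1 0 0 0 0; 1 0 0 0 0; 1 0 0 0 0; 1 0 0 0 0; 1 0 0 0 0",
)

```text
time: 39.9
ee_pos: [0.3799, -0.1957, 0.1733]
tcp_rot: [-180.0, -0.0, 85.3]
contact_force: [0.4, 0.4, -0.3]
grip_width: -0.0001
```

jog_arm(
  series="1 -0.002 0 0 0; 1 0 0 0 0; 1 0 0 0 0; 1 0 0 0 0; 1 0 0 0 0; 1 0 0 0 0; 1 0 0 0 0; 1 0 0 0 0",
)

```text
time: 40.7
ee_pos: [0.3798, -0.1961, 0.1733]
tcp_rot: [-180.0, -0.0, 85.3]
contact_force: [-0.9, 1.2, -0.4]
grip_width: -0.0001
```

jog_arm(
  series="1 -0.001 0 0 0; 1 0 0 0 0; 1 0 0 0 0; 1 -0.001 0 0 0; 1 0 0 0 0; 1 0 0 0 0; 1 0 0 0 0; 1 0 0 0 0",
)

```text
time: 41.5
ee_pos: [0.3797, -0.1962, 0.1732]
tcp_rot: [-180.0, -0.0, 85.3]
contact_force: [2.2, 5.6, 0.9]
grip_width: -0.0001
```

jog_arm(
  series="1 0.0005 0 0 0; 1 0.0005 0 0 0; 1 0.0005 0 0 0; 1 0.0005 0 0 0; 1 0.0005 0 0 0; 1 0.0005 0 0 0; 1 0.0005 0 0 0; 1 0.0005 0 0 0",
)

```text
time: 42.3
ee_pos: [0.3799, -0.1958, 0.1733]
tcp_rot: [180.0, 0.0, 85.3]
contact_force: [-0.6, -0.3, 0.1]
grip_width: 0.0003
```

jog_arm(
  series="1 0.001 0 0 0; 1 0.001 0 0 0; 1 0.001 0 0 0; 1 0.001 0 0 0; 1 0.002 0 0 0; 1 0.002 0 0 0; 1 0.003 0 0 0; 1 0.003 0 0 0",
)

```text
time: 43.1
ee_pos: [0.3801, -0.1928, 0.1733]
tcp_rot: [180.0, 0.0, 85.3]
contact_force: [-0.6, -0.1, -0.3]
grip_width: -0.0002
```

jog_arm(
  series="1 0.005 0 0 0; 1 0.01 0 0 0; 1 0.03 0 0 0; 1 0.06 0 0 0; 1 0.1 0 0 0; 1 0.2 0 0 0; 1 0.2 0 -0.1 0; 1 0.1 0 -0.1 0",
)

```text
time: 43.9
ee_pos: [0.3905, -0.0491, 0.2134]
tcp_rot: [-179.9, -0.1, 85.4]
contact_force: [0.0, -1.2, -0.2]
grip_width: 0.0001
```

```bash
python3 -c "
from ang import *
s=observe();print(s['time'],s['ee_pos'],s['contact_force'])
ang('3')"
```

```text
43.9 [ 0.39049672 -0.04914391  0.21342802] [ 0.04370122 -1.20299867 -0.16839752]
```

View pics/a3.png

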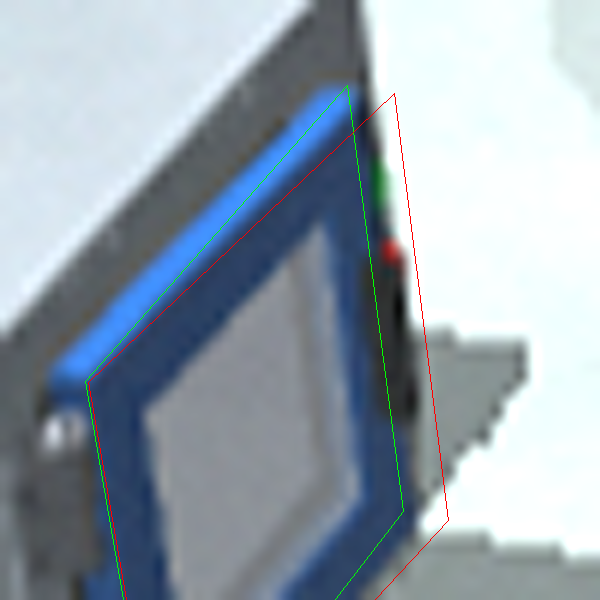

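View pics/at3.png

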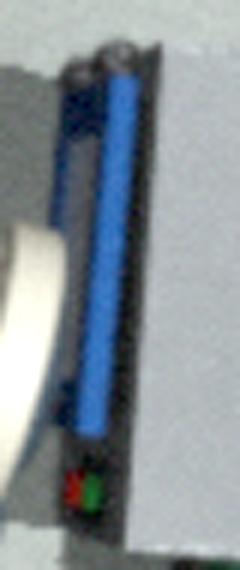

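```bash
cat > yaw.py <<'E'
from h import *
def yaw():
    i=camera_info("top");g=camera("top");b,gr,r=[g[...,k].astype(int) for k in range(3)]
    m=np.zeros(g.shape[:2],np.uint8);m[(b-r>70)&(b>110)]=1;m[:, :365]=0;m[:,400:]=0;m[:200]=0;m[280:]=0
    ys,xs=np.nonzero(m);P=ray(i,np.c_[xs,ys],.195)[:,:2]
    vx,vy,x,y=cv2.fitLine(P.astype(np.float32),cv2.DIST_HUBER,0,1e-4,1e-4).ravel()
    a=np.degrees(np.arctan2(vy,vx));a=a if vx>0 else a+180
    print(len(xs),"door yaw(top bar)",a-90, "ends",P.min(0),P.max(0))
    # hood edge
    gray=cv2.cvtColor(g,cv2.COLOR_BGR2GRAY).astype(float);pts=[]
    for row in range(206,284,2):
        dg=np.diff(gray[row,372:395]);k=int(np.argmax(dg));w=np.clip(dg[max(k-1,0):k+2],0,None)
        pts.append((372.5+max(k-1,0)+(np.arange(len(w))*w).sum()/w.sum(),row))
    Q=ray(i,pts,.21)[:,:2];vx,vy,x,y=cv2.fitLine(Q.astype(np.float32),cv2.DIST_HUBER,0,1e-4,1e-4).ravel()
    a=np.degrees(np.arctan2(vy,vx));a=a if vx>0 else a+180
    print("hood edge yaw",a-90)
    cv2.imwrite("pics/mask.png",m*255)
if __name__=="__main__": yaw()
E
python3 yaw.py
```

```text
153 door yaw(top bar) -95.72151 ends [ 0.35001263 -0.22588249] [ 0.51485269 -0.20556355]
hood edge yaw -94.35226
```

The door now sits about 1.4° open (bar −95.7° against hood −94.35°), because the seal pushed it back again. I'll push once more to first touch without compressing the seal, then retreat slower still.

```bash
python3 - <<'E'
from h import *
plan((.3815,-.175,.173),85.3,8,step=.035)
E
```

```text
G -0.166 -0 0.054 0.0009; G -0.166 0 0.054 -0; G -0.166 0 0.054 -0; G -0.12 0 0.039 -0; G 0 0 0 -0; G 0 0 0 -0; G 0 0 0 -0; G 0 0 0 -0
end [ 0.3815 -0.175   0.173 ] 85.3
```

jog_arm(
  series="1 -0.166 0 0.054 0; 1 -0.166 0 0.054 0; 1 -0.166 0 0.054 0; 1 -0.12 0 0.039 0; 1 0 0 0 0; 1 -0.02 0 0 0; 1 -0.02 0 0 0; 1 0 0 0 0",
)

```text
time: 44.9
ee_pos: [0.3809, -0.1835, 0.1732]
tcp_rot: [180.0, 0.0, 85.3]
contact_force: [-0.1, 0.9, 1.0]
grip_width: -0.0002
```

```bash
python3 - <<'E'
from h import *
s=observe();print(s["time"],s["ee_pos"],s["tcp_rot"],s["contact_force"])
plan((.3799,-.1945,.173),85.3,8,step=.002)
E
```

```text
44.9 [ 0.38090426 -0.18353363  0.17316193] [1.79989391e+02 8.11148954e-03 8.53191671e+01] [-0.06331535  0.91759705  0.97024553]
G -0.01 -0 0 0.0002; G -0.01 -0 0 -0; G -0.01 -0 0 -0; G -0.01 -0 0 -0; G -0.01 -0 0 -0; G -0.005 -0 0 -0; G 0 0 0 -0; G 0 0 0 -0
end [ 0.3799 -0.1945  0.173 ] 85.29999999999998
```

jog_arm(
  series="1 -0.01 0 0 0; 1 -0.01 0 0 0; 1 -0.01 0 0 0; 1 -0.01 0 0 0; 1 -0.007 0 0 0; 1 -0.004 0 0 0; 1 -0.002 0 0 0; 1 -0.001 0 0 0",
)

```text
time: 45.7
ee_pos: [0.3799, -0.1943, 0.1731]
tcp_rot: [-180.0, -0.0, 85.3]
contact_force: [0.4, 0.3, 0.2]
grip_width: 0.0
```

jog_arm(
  series="1 -0.001 0 0 0; 1 -0.001 0 0 0; 1 -0.001 0 0 0; 1 -0.001 0 0 0; 1 0 0 0 0; 1 0 0 0 0; 1 0 0 0 0; 1 0 0 0 0",
)

```text
time: 46.5
ee_pos: [0.3799, -0.1951, 0.1731]
tcp_rot: [180.0, 0.0, 85.3]
contact_force: [-0.2, 0.4, 0.3]
grip_width: 0.0003
```

jog_arm(
  series="1 -0.001 0 0 0; 1 -0.001 0 0 0; 1 -0.001 0 0 0; 1 -0.001 0 0 0; 1 0 0 0 0; 1 0 0 0 0; 1 0 0 0 0; 1 0 0 0 0",
)

```text
time: 47.3
ee_pos: [0.3798, -0.1959, 0.1731]
tcp_rot: [-180.0, -0.0, 85.3]
contact_force: [-0.6, 0.6, -1.0]
grip_width: -0.0002
```

```bash
python3 yaw.py; python3 -c "
from h import *
s=observe();print(s['time'],s['ee_pos'],s['contact_force'])"
```

```text
26 door yaw(top bar) -90.29715 ends [ 0.48625602 -0.22588249] [ 0.51485269 -0.21998302]
hood edge yaw -103.03248
47.35 [ 0.37986383 -0.19588806  0.17308312] [1.20183162 0.31067632 0.0695033 ]
```

jog_arm(
  series="1 -0.0005 0 0 0; 1 0 0 0 0; 1 0 0 0 0; 1 0 0 0 0; 1 0.0003 0 0 0; 1 0.0003 0 0 0; 1 0.0003 0 0 0; 1 0.0003 0 0 0",
)

```text
time: 48.15
ee_pos: [0.3799, -0.1958, 0.1731]
tcp_rot: [180.0, 0.0, 85.3]
contact_force: [-0.5, 0.1, 1.2]
grip_width: 0.0
```

jog_arm(
  series="1 0.0003 0 0 0; 1 0.0003 0 0 0; 1 0.0003 0 0 0; 1 0.0003 0 0 0; 1 0.0003 0 0 0; 1 0.0003 0 0 0; 1 0.0003 0 0 0; 1 0.0003 0 0 0",
)

```text
time: 48.95
ee_pos: [0.3799, -0.1953, 0.1731]
tcp_rot: [180.0, 0.0, 85.3]
contact_force: [0.5, -0.4, 0.6]
grip_width: -0.0001
```

jog_arm(
  series="1 0.0005 0 0 0; 1 0.001 0 0 0; 1 0.002 0 0 0; 1 0.005 0 0 0; 1 0.015 0 0 0; 1 0.04 0 0 0; 1 0.08 0 0 0; 1 0.15 0 0 0",
)

```text
time: 49.75
ee_pos: [0.385, -0.1367, 0.1731]
tcp_rot: [180.0, 0.0, 85.2]
contact_force: [1.2, 0.6, -0.2]
grip_width: 0.0003
```

jog_arm(
  series="1 0.2 0 0 0; 1 0.2 0 -0.05 0; 1 0.1 0 -0.05 0; 1 0 0 0 0; 1 0 0 0 0; 1 0 0 0 0; 1 0 0 0 0; 1 0 0 0 0",
)

```text
time: 50.55
ee_pos: [0.3927, -0.0376, 0.1928]
tcp_rot: [-180.0, -0.0, 85.2]
contact_force: [0.2, -0.5, -0.0]
grip_width: 0.0004
```

```bash
python3 yaw.py; python3 -c "
from ang import *
s=observe();print(s['time'],s['ee_pos'],s['contact_force'])
ang('4')"
```

```text
154 door yaw(top bar) -95.52402 ends [ 0.35001263 -0.22589878] [ 0.51488438 -0.20558165]
hood edge yaw -94.27554
50.6 [ 0.39278734 -0.03756061  0.1928701 ] [0.16406929 0.19380751 0.12556275]
```

View pics/a4.png

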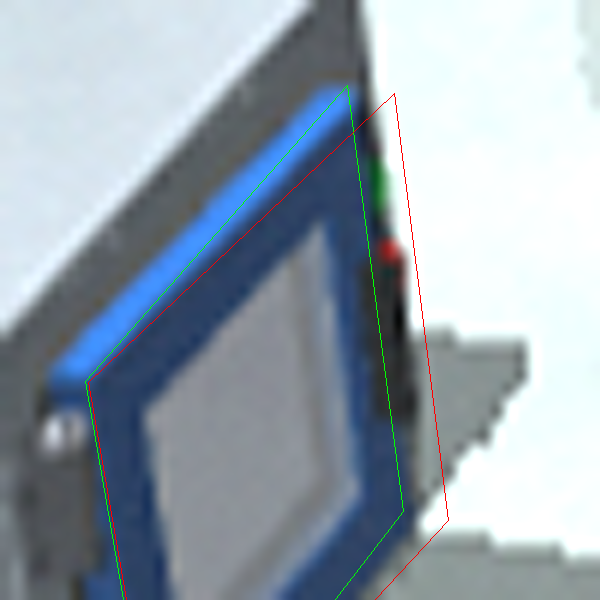

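The rest angle is the same, about 1.3°. I had been pushing on the top bar, which can tilt the door within the hinge play. I have time for one more try, pushing lower on the pull.

```bash
python3 - <<'E'
from h import *
def T(off,r,z):
    q=rz(265.65)@[-off,-r,0]; return (H[0]+q[0],H[1]+q[1],z)
a=T(.055,.167,.139);b=T(.034,.167,.139)
print(a,b,T(.0277,.167,.139))
plan(a,85.3,8,step=.04)
plan(b,85.3,8,step=.004,pos=a,yaw=85.3)
E
```

```text
(np.float64(0.36615276298367494), np.float64(-0.1557916698979661), 0.139) (np.float64(0.36455993595016334), np.float64(-0.1767311756715348), 0.139) (np.float64(0.36408208784010987), np.float64(-0.18301302740360537), 0.139)
G -0.181 -0.025 0.081 -0.0002; G -0.181 -0.025 0.081 -0; G -0.181 -0.025 0.081 -0; G -0.058 -0.008 0.026 -0; G 0 0 0 -0; G 0 0 0 -0; G 0 0 0 -0; G 0 0 0 -0
end [ 0.36615276 -0.15579167  0.139     ] 85.30000000000001
G -0.02 0 0 -0; G -0.02 0 0 -0; G -0.02 0 0 -0; G -0.02 0 0 -0; G -0.02 0 0 -0; G -0.005 0 0 -0; G 0 0 0 -0; G 0 0 0 -0
end [ 0.36455994 -0.17673118  0.139     ] 85.3
```

jog_arm(
  series="1 -0.181 -0.025 0.081 0; 1 -0.181 -0.025 0.081 0; 1 -0.181 -0.025 0.081 0; 1 -0.058 -0.008 0.026 0; 1 0 0 0 0; 1 -0.02 0 0 0; 1 -0.02 0 0 0; 1 -0.02 0 0 0",
)

```text
time: 51.55
ee_pos: [0.3659, -0.1672, 0.1397]
tcp_rot: [180.0, 0.0, 85.4]
contact_force: [-0.2, -0.2, 0.3]
grip_width: 0.0002
```

jog_arm(
  series="1 -0.015 0 0 0; 1 -0.01 0 0 0; 1 -0.01 0 0 0; 1 -0.006 0 0 0; 1 -0.005 0 0 0; 1 -0.005 0 0 0; 1 -0.005 0 0 0; 1 -0.003 0 0 0",
)

```text
time: 52.35
ee_pos: [0.3645, -0.1793, 0.1393]
tcp_rot: [-180.0, -0.0, 85.3]
contact_force: [-0.5, -0.6, -0.3]
grip_width: -0.0
```

```bash
python3 - <<'E'
from h import *
s=observe();print(s["time"],s["ee_pos"],s["tcp_rot"],s["contact_force"])
v=rz(265.65).T@np.array([*(s["ee_pos"][:2]-H),0]);print("closed-frame off",v)
E
```

```text
52.35 [ 0.36453348 -0.17932751  0.13927111] [-1.79998522e+02 -1.22681159e-03  8.53010662e+01] [-0.54754324 -0.55083601 -0.26374092]
closed-frame off [-0.03140913 -0.16682945  0.        ]
```

Expected seal contact is about 3.7 mm further on.

jog_arm(
  series="1 -0.004 0 0 0; 1 -0.004 0 0 0; 1 -0.003 0 0 0; 1 -0.002 0 0 0; 1 -0.002 0 0 0; 1 -0.001 0 0 0; 1 0 0 0 0; 1 0 0 0 0",
)

```text
time: 53.15
ee_pos: [0.3643, -0.1824, 0.1393]
tcp_rot: [180.0, -0.0, 85.3]
contact_force: [-0.8, 0.3, -0.1]
grip_width: 0.0005
```

jog_arm(
  series="1 -0.001 0 0 0; 1 -0.001 0 0 0; 1 -0.001 0 0 0; 1 0 0 0 0; 1 0 0 0 0; 1 0 0 0 0; 1 0 0 0 0; 1 0 0 0 0",
)

```text
time: 53.95
ee_pos: [0.3642, -0.1829, 0.1392]
tcp_rot: [-180.0, -0.0, 85.3]
contact_force: [0.9, 4.5, -0.7]
grip_width: 0.0002
```

jog_arm(
  series="1 0.0003 0 0 0; 1 0.0003 0 0 0; 1 0.0003 0 0 0; 1 0.0003 0 0 0; 1 0.0003 0 0 0; 1 0.0003 0 0 0; 1 0.0003 0 0 0; 1 0.0003 0 0 0",
)

```text
time: 54.75
ee_pos: [0.3644, -0.1827, 0.1393]
tcp_rot: [180.0, 0.0, 85.3]
contact_force: [-0.5, 1.5, -0.0]
grip_width: -0.0
```

jog_arm(
  series="1 0.0003 0 0 0; 1 0.0003 0 0 0; 1 0.0003 0 0 0; 1 0.0003 0 0 0; 1 0.0005 0 0 0; 1 0.001 0 0 0; 1 0.003 0 0 0; 1 0.01 0 0 0",
)

```text
time: 55.55
ee_pos: [0.3646, -0.1795, 0.1393]
tcp_rot: [180.0, 0.0, 85.3]
contact_force: [0.5, 0.8, -1.7]
grip_width: -0.0001
```

jog_arm(
  series="1 0.04 0 0 0; 1 0.1 0 0 0; 1 0.2 0 0 0; 1 0.2 0 -0.05 0; 1 0.2 0 -0.05 0; 1 0 0 0 0; 1 0 0 0 0; 1 0 0 0 0",
)

```text
time: 56.35
ee_pos: [0.3766, -0.0323, 0.1591]
tcp_rot: [-180.0, 0.0, 85.3]
contact_force: [-0.4, 0.1, 0.4]
grip_width: -0.0
```

```bash
python3 yaw.py; python3 -c "
from ang import *
s=observe();print(s['time'],s['ee_pos'],s['contact_force'])
ang('5')"
```

```text
151 door yaw(top bar) -94.63637 ends [ 0.35002083 -0.22588249] [ 0.51485269 -0.20842928]
hood edge yaw -94.323135
56.4 [ 0.37654628 -0.03257653  0.15908803] [-0.95964375 -0.08349695 -0.41195135]
```

View pics/a5.png

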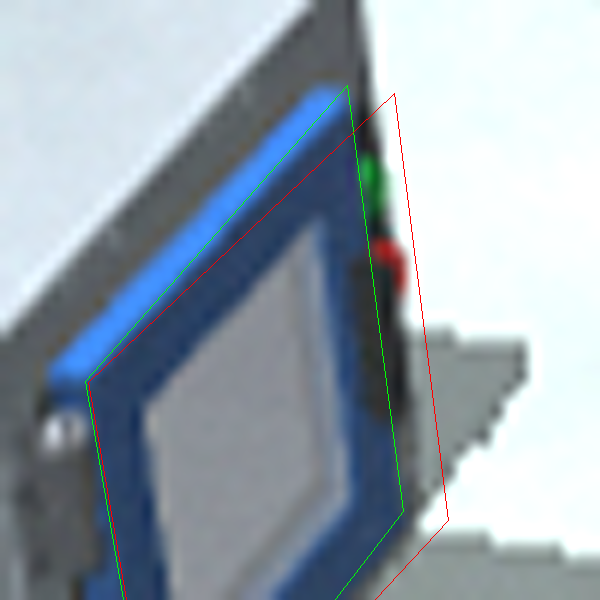

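View pics/at5.png

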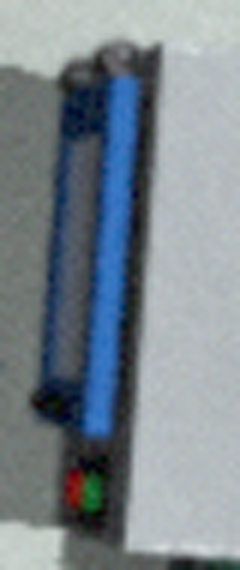

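The bar is now within about 0.3° of the hood face and the arm is clear, so I'm handing in.

```bash
python3 -c "
from workcell import close_job,observe
print(close_job());print(observe()['time'])"
```

```text
the job is handed in; nothing more can be done
None
the job is handed in; nothing more can be done
```

The blue door is hung on both pins and shut. I handed the job in at about 56.6 s with the arm clear of everything.

- **Hanging:** I gripped the door by its top bar, lifted it from the rack and brought it in from the front about 82° open. Both knuckles went down over their pins with no noticeable side force. The wrist force changed from about −4 N (carrying) to +5 N at the expected seated height. I released there, and it hung level on its own.
- **Shutting:** I pushed the door shut with closed fingers. The highest push I read was about 14 N.
- **Checks that failed first:** Three pushes on the top bar touched the seal, but the door came back each time, to about 4.5°, 1.4° and 1.2° open. I then pushed on the pull and backed off very slowly.
- **Last check:** The top camera showed the door about 0.3° off the hood front (−94.6° against −94.3°), which is within my measuring error. The scene view agreed. My last check of the dish, compound bar and spare buff was a top view at about 35 s. They looked unmoved, and the arm did not touch them afterwards.

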